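# Key a belt pulley onto a gearmotor shaft

## Task

Lock the belt pulley on the gearmotor's shaft: take the gib-head key (the one with a head) out of the wooden block and start it by hand in the pulley's keyway so that it stands there by itself, then drive it down with the mallet until it is wedged tight, firm but not forced, because the cast hub cracks if the key is overdriven. Strike only the key, not the pulley, then stand the mallet on its face on the bench, clear of the gearmotor, and leave the other keys and things where they are.

Things in the scene. Friction and masses are not known exactly. Their poses are not given: they have to be found in the camera images.
- key_head (a point): centre of the head of the steel gib-head taper key, the only key with a head; it stands upright in a 32 mm deep slot of the wooden block. Head 20 (x) x 14 (y) x 18 (z) mm. z up along the key, x from its plain back to its tapered side. The back is one flat face, 10 mm from this point in -x. About 0.1 kg.
- key: the same key, origin at its toe (lower end) on the plain back face, axes as above. Shank below the head 64 mm long and 14 mm wide (y), 10 mm thick (x) at the toe, tapering 1:16 to 14 mm under the head. It drags in the keyway with about 4 N, then wedges and sinks only 1 mm per 13 N or so and stays there. Tight after a push of 20 to 25 N; over 32 N cracks the hub.
- key_toe (a point): the same key, middle of the toe's end face, 73 mm below the head's centre and 5 mm nearer the back
- pulley: grey cast-iron two-groove belt pulley, level on the gearmotor's upright shaft, fixed. 150 mm outer diameter; hub 84 mm diameter, 42 mm long, its upper face 6 mm above the rim. Origin on the shaft axis at the hub's lower face, z up, x outward from the axis through the keyway, which is open at top and bottom with 25 mm of free room below the hub.
- keyway_mouth (a point): middle of the keyway's mouth in the hub's upper face, axes as the pulley. Snug for the key in width (y), flared to 16.4 mm at the mouth; about 12.7 mm across (x): upright shaft side at x = -6.4 mm, outer wall at +6.4 mm leaning in 1:16 downward. The key goes in toe down, plain back to the shaft, tapered side outward (key x along pulley x).
- mallet_head (a point): centre of the head of the soft-faced mallet, which stands on one face on the bench, 42 mm above that face. The head is an upright barrel 84 mm tall: round white faces, 35 mm diameter and 26 mm tall, above and below a dark steel block 36 x 36 x 32 mm with flat sides. It can be gripped by the block across y.
- mallet: the same mallet, origin at the centre of its lower face, z up. The wooden handle, 20 mm wide and 26 mm tall, runs level from the head along -x, its end 161 mm from the head's centre. About 0.45 kg, most of it in the head.
- hub_wall: the hub's iron over the keyway (its outer wall), which the key's tapered side bears on; origin and axes as the pulley. The shaft's keyseat is up to 0.75 mm deeper or shallower from shaft to shaft, so the key wedges with its head's underside anywhere from 8 to 32 mm above the hub: only the force tells.
- plain_key_long: plain steel key without head, 78 mm long, in another slot of the block; leave it there
- plain_key_short: plain steel key without head, 58 mm long, in another slot of the block; leave it there. The slots are 50 mm apart in a row along the keys' x; the block is 170 x 60 mm and 45 mm tall.
- spray_can: white spray can, 52 mm diameter, 150 mm tall, origin at its foot; leave it alone
- wrench_mid (a point): middle of a spanner lying flat on the bench, 180 mm long; leave it alone
- bearing: ball bearing lying flat, 62 mm outer diameter, 16 mm thick, origin at its foot; leave it alone
- drive: the gearmotor under the pulley, fixed: housing 190 x 160 mm at the foot, its motor lying to +x as far as 270 mm from the shaft axis, 145 mm tall. Origin under the shaft axis.
Things that resemble listed ones, but are neither listed nor needed, are in the scene too. What is shaped like the mallet but green or red is not meant.

How it is judged (in metres and radians):
On the way, in this order (a step that is already met when the one before it is completed fails the run):
1. the gib-head key stands in the keyway, at least 10 mm deep, the right way round and let go (z of key_toe in the frame of pulley between -0.03 and 0.032 m and x of key_toe in the frame of pulley between 0.016 and 0.025 m and y of key_toe in the frame of pulley between -0.004 and 0.004 m and x of key_head in the frame of pulley above 0.0215 m and angle between key's own z axis and vertical below 0.12 rad and contact force between the fingers and key below 0.3 N), for 0.2 s.
2. the mallet drives the key, 20 mm or deeper in the keyway (contact force between mallet and key above 5 N and z of key_toe in the frame of pulley below 0.022 m and angle between key's own z axis and vertical below 0.12 rad), for 0.02 s.
At the end, for the whole second after the job is handed in: The key stands upright in the keyway the right way round (tilt under 0.06 rad, toe at least 27 mm below the hub face), let go and wedged: it bears on the hub with 8 N or more. The mallet stands on a face (tilt under 0.12 rad) on the bench, over 130 mm from the pulley's axis, all at rest (contact force between key and hub_wall above 8 N and z of key_toe in the frame of pulley between -0.03 and 0.015 m and x of key_toe in the frame of pulley between 0.016 and 0.025 m and x of key_head in the frame of pulley above 0.0215 m and angle between key's own z axis and vertical below 0.06 rad and angle between mallet's own z axis and vertical below 0.12 rad and height (world z) of mallet_head below 0.055 m and horizontal distance between mallet_head and pulley above 0.13 m and linear speed of each of mallet, key below 0.02 m/s); the robot touches nothing.
It fails at once if the key overdriven: it bears on the hub with more than 28 N and cracks it (contact force between key and hub_wall above 28 N).
It fails at once if the mallet strikes the pulley with more than 12 N (contact force between mallet and pulley above 12 N).
It fails at once if another key moved by more than 20 mm (distance of any of plain_key_long, plain_key_short from where it was at the start of the episode above 0.02 m).
It fails at once if the spray can, the wrench or the bearing moved by more than 30 mm (distance of any of spray_can, wrench_mid, bearing from where it was at the start of the episode above 0.03 m).
It also fails if it takes over 66 s, if anything falls off the work surface, if the arm or the gripper's body presses on something with over 40 N, if the wrist force passes 120 N, or if a joint passes its speed limit or range.

## Robot

A 6-joint arm with a two-finger parallel gripper is mounted at the origin on the work surface. World frame = base frame: x ahead of the robot, y to its left, z up, the work surface at z = 0. Lengths are in m, angles in degrees, forces in N, time in s.
With the tool pointing down it reaches from about 0.35 to 0.725 m from the base axis. Payload 4.3 kg.
Tool frame: the origin (TCP) lies on the centre line of the jaws, within the pads' length; the fingertips stand 17 mm ahead of it and the grasp point (between the pads) lies 2 mm behind it; z points along the fingers, y is the direction in which the jaws open and shut (so a half turn about z gives the same grasp; the last joint's range is limited). The gripper opens to 85 mm and grips with 20 to 120 N. Pads are 22 mm wide; open, the fingers measure 114 mm over their backs; the gripper's body (76 mm by 85 mm) begins 54 mm behind the grasp point. The pads swing forward as they close: fully open they stand 13 mm farther back than shut.
Start: joints at [62.378, 21.618, 4.641, 73.018, 0, 83.68], TCP at [0.209, 0.536, 0.248] pointing down, gripper open.
Joint ranges: [-156.06, 156.06], [-48.1, 94.91], [-58.44, 69.94], [-101.28, 121.22], [-78.64, 73.56], [-180, 180]. Speed limits (degrees/s): [147.25, 147.25, 180, 180, 180, 180].

## Interface

Orientations are given as [roll, pitch, yaw] about the fixed x, y, z axes, in that order (R = Rz(yaw) Ry(pitch) Rx(roll)).
In Python, from cell import ctrl gives the robot as it stands. The module is installed in compiled form; this text tells all that it offers.
- The arm moves only by the tool drive_tool, never from a script. Its argument "motion" is a list that holds one entry, the list of rows, each a list of 5 numbers: the closure, from -1 (fully open) to 1 (shut), so that 0 is half open, then the shift along the tool's x, y, z in mm, then the turn about the tool's z in rad. In form: [[[jaw, tx, ty, tz, turn], ...]]. A call has 1 to 8 rows; each row is the pose to reach, as a shift and turn from the pose commanded when the call began, along the tool's axes at that moment; what a row does not reach only later rows make up. A row lasts 1/10 s, in which the tool goes at most 50 mm and 8.59 degrees, less where a joint would pass 70% of its speed; a pose out of reach is approached as far as the arm can. A call with a gripper value outside its range is refused whole. The fingers move at their own pace and stop on an object; "force" is the grip in N (left out, the last holds). Time passes only in rows, so rows that repeat a pose let the fingers close. It gives the time, the measured TCP pose, the force and the opening at its end, in the units of the state.
- ctrl.read_state(): the state, without advancing time (a new reading comes with each control period).
- ctrl.get_image(name): name is "scene" or "side" or "wrist"; returns a dict with "pixels" (400x640x3 uint8, red, green, blue), "fx", "fy", "cx", "cy" (pixels), "R" (3x3) and "t" (3): a world point X has camera coordinates R X + t; the wrist camera has in their place "hand_eye" (4x4, takes a point from camera to tool coordinates, whose origin is the TCP and whose axes are the flange's). Camera axes: x right, y down, z forward; pixel columns grow to the right and rows downward; lengths in m; the calibration is good to about 2 mm. A picture is of the moment at which its call begins: read the wrist's pose just before it. There is no depth.
- ctrl.finish_job(): hands the job in, once; it reports no verdict.
The state is a dict: "clock": time; "joint_pos": joint angles; "dq": joint speeds; "tau": joint torques, N m; "position": TCP position; "eef_rot": TCP orientation; "ft_force": force on the tool from outside, world axes, zero at the start; "ft_torque": the same for the moment, N m; "grip_width": finger opening in m.
Only numpy, scipy, OpenCV 4.12 (cv2) and the standard library are available. Lean on these libraries where they do the work, as an engineer would, in place of code of your own. Each camera call takes 0.05 s, during which the arm holds its last target.

## Working session

There is one attempt and no reset: what is moved stays moved. The work goes in short steps, Python scripts to look and compute and a tool call to move; the robot and the scene stay as the last step left them, time stands still between calls to the robot, and variables do not carry over. Pictures are saved under pics/ and viewed, and the job is handed in when it is done.

Besides the shell and the picture viewer there is one more tool, called after ">>>" as name(argument=value, ...) on one line, values as JSON. drive_tool: Moves the arm, as the interface text tells. Its arguments: {"type":"object","properties":{"motion":{"type":"array"},"force":{"type":"number"}},"required":["motion"]}

```bash
mkdir -p pics; ls; cat > h.py <<'E'
import numpy as np, cv2, json
from cell import ctrl
from scipy.spatial.transform import Rotation as Ro
def grab(name,fn):
    s=ctrl.read_state(); im=ctrl.get_image(name)
    cv2.imwrite(f'pics/{fn}.png',cv2.cvtColor(im['pixels'],cv2.COLOR_RGB2BGR))
    d={k:np.array(v).tolist() for k,v in im.items() if k!='pixels'}
    d['pos']=list(map(float,s['position'])); d['rot']=list(map(float,s['eef_rot']))
    json.dump(d,open(f'pics/{fn}.json','w')); return im,s
E
python3 - <<'E'
from h import *
for n in ['scene','side','wrist']: im,s=grab(n,n+'0'); print({k:np.round(v,3).tolist() for k,v in im.items() if k!='pixels'})
print(s)
E
```

```text
pics
{'fx': 402.031, 'fy': 402.031, 'cx': 323.138, 'cy': 202.121, 'R': [[-0.574, 0.819, 0.014], [0.682, 0.487, -0.545], [-0.453, -0.303, -0.838]], 't': [0.289, -0.303, 1.508]}
{'fx': 454.097, 'fy': 454.097, 'cx': 321.841, 'cy': 196.499, 'R': [[0.9, -0.436, -0.004], [-0.284, -0.579, -0.765], [0.331, 0.689, -0.644]], 't': [-0.45, 0.262, 1.132]}
{'fx': 323.869, 'fy': 323.869, 'cx': 323.622, 'cy': 203.315, 'hand_eye': [[-0.001, -0.966, -0.259, 0.066], [1.0, -0.001, -0.0, 0.002], [-0.0, -0.259, 0.966, -0.127], [0.0, 0.0, 0.0, 1.0]]}
{'clock': 0.1, 'joint_pos': array([ 6.23799833e+01,  2.16574329e+01,  4.57185199e+00,  7.30171650e+01,
       -1.52584083e-03,  8.36813976e+01]), 'dq': array([-0.00283219, -0.11700649,  0.18383916,  0.03480104,  0.12505034,
       -0.03975187]), 'tau': array([ 1.36817609e-03, -4.64690781e+01,  2.70584142e+01,  1.20633241e-02,
       -1.43496627e-04,  1.24340960e-05]), 'position': array([0.20862266, 0.53524062, 0.24746558]), 'eef_rot': array([-1.79897710e+02, -9.79133485e-03,  1.58698578e+02]), 'ft_force': array([ 0.07584997, -0.07168389,  0.35823467]), 'ft_torque': array([0.01364865, 0.00556423, 0.03625547]), 'grip_width': 0.08517862147650376}
```

View pics/scene0.png

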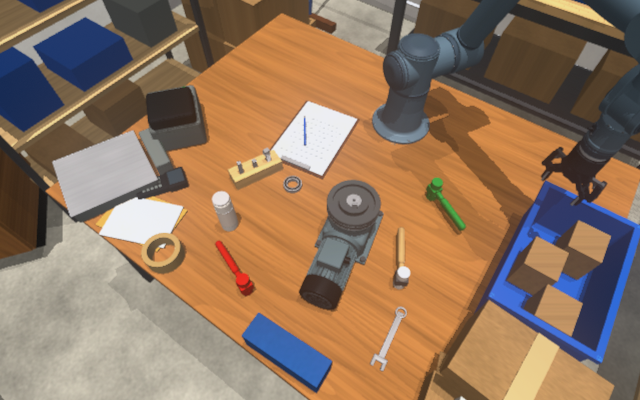

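View pics/side0.png

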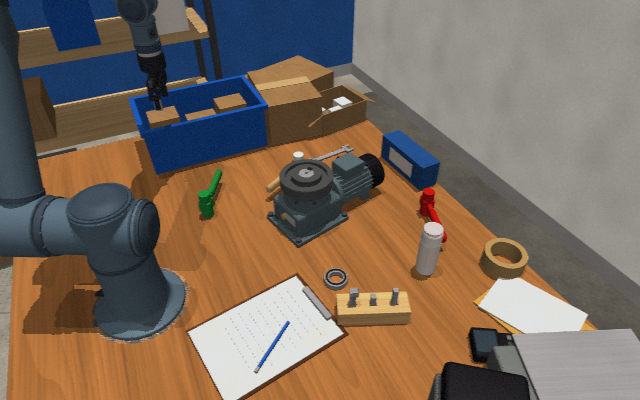

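View pics/wrist0.png

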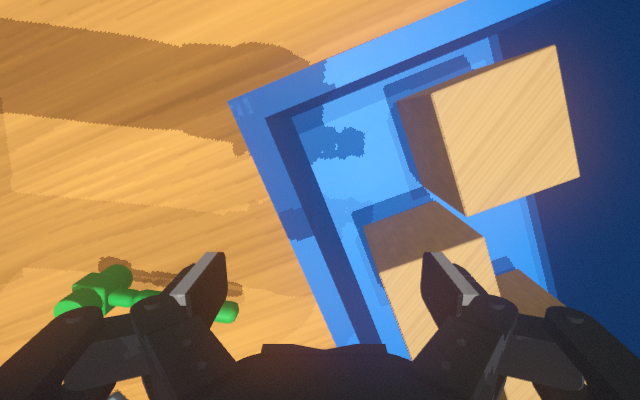

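The scene view has the block with three keys at (255,165), the pulley at (353,205), and the mallet with white faces at (402,270). There is a green decoy at (445,203) and a red one at (237,268). In the side view the block is at (373,305), the pulley at (307,177) and the mallet behind it at (285,170). Next I'll crop these closely.

```bash
python3 - <<'E'
import cv2,numpy as np
a=cv2.imread('pics/scene0.png');b=cv2.imread('pics/side0.png')
def c(im,x,y,w,h,s): return cv2.resize(im[y:y+h,x:x+w],None,fx=s,fy=s,interpolation=cv2.INTER_CUBIC)
A=c(a,220,140,75,56,5);B=c(b,325,275,90,56,4.1666)
B=cv2.resize(B,(375,280))
C=c(a,315,170,75,56,5);D=c(b,265,145,75,56,5)
cv2.imwrite('pics/crop0.png',np.vstack([np.hstack([A,B]),np.hstack([C,D])]))
cv2.imwrite('pics/crop1.png',c(a,380,220,50,80,6))
E
```

```text
(no output)
```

View pics/crop0.png

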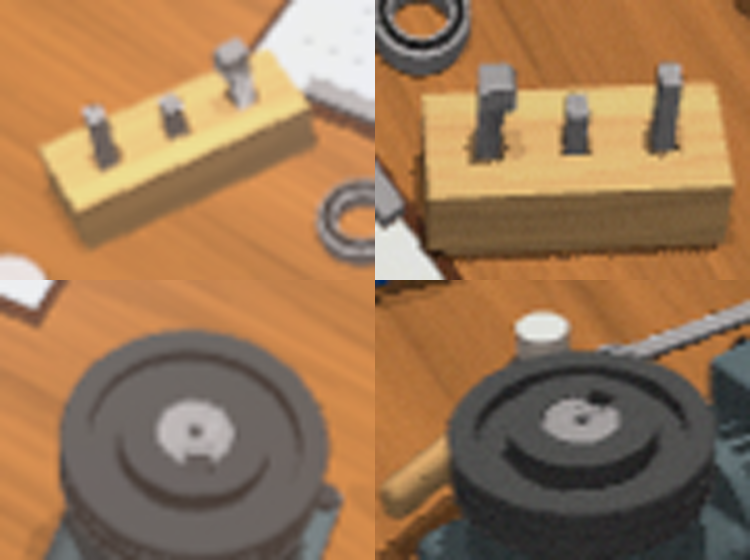

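View pics/crop1.png

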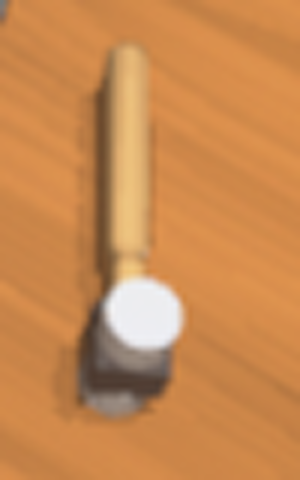

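```bash
cat >> h.py <<'E'
def ray(d,u,v):
    c=np.array([(u-d['cx'])/d['fx'],(v-d['cy'])/d['fy'],1.0])
    if 'R' in d: R=np.array(d['R']);t=np.array(d['t']); o=-R.T@t; r=R.T@c
    else:
        H=np.array(d['hand_eye']);T=Ro.from_euler('xyz',d['rot'],degrees=True).as_matrix()
        o=T@H[:3,3]+np.array(d['pos']); r=T@(H[:3,:3]@c)
    return o,r/np.linalg.norm(r)
def ld(fn): return json.load(open(f'pics/{fn}.json'))
def tri(*a):
    A=np.zeros((3,3));b=np.zeros(3);L=[]
    for d,u,v in a:
        o,r=ray(d,u,v);P=np.eye(3)-np.outer(r,r);A+=P;b+=P@o;L.append((o,P))
    X=np.linalg.solve(A,b); return X,[1e3*np.linalg.norm(P@(X-o)) for o,P in L]
def onz(d,u,v,z):
    o,r=ray(d,u,v); return o+r*(z-o[2])/r[2]
def proj(d,X):
    X=np.array(X)
    if 'R' in d: c=np.array(d['R'])@X+np.array(d['t'])
    else:
        H=np.array(d['hand_eye']);T=Ro.from_euler('xyz',d['rot'],degrees=True).as_matrix()
        c=H[:3,:3].T@(T.T@(X-np.array(d['pos']))-H[:3,3])
    return c[0]/c[2]*d['fx']+d['cx'],c[1]/c[2]*d['fy']+d['cy']
E
python3 - <<'E'
from h import *
S=ld('scene0');D=ld('side0')
p=lambda n,a,b: print(n,*[np.round(q,4) for q in tri((S,*a),(D,*b))])
p('gib top',(266.5,150),(344,290.5))
p('long top',(239,162.5),(325+295/4.1666,275+68/5))
p('long top2',(239,162.5),(395,290))
p('short',(254,160.5),(373,295))
p('shaft ctr',(315+39,170+30.5),(265+41.4,145+28))
p('keyway',(315+40,170+36.3),(265+45,145+23.6))
p('mallet top',(404,272.5),(265+33.5,145+9.5))
d=np.array
print('mallet top on z.084',onz(S,380+144/6,220+314/6,.084),'handle end z.055',onz(S,380+128/6,220+48/6,.055))
E
```

```text
gib top [ 0.4436 -0.2571  0.0871] [10.0752 10.0752]
long top [ 0.5447 -0.2993  0.0894] [0.4768 0.4768]
long top2 [ 0.5428 -0.3007  0.0867] [0.2219 0.2219]
short [ 0.4986 -0.279   0.068 ] [0.4157 0.4157]
shaft ctr [0.5008 0.099  0.1678] [0.5132 0.5132]
keyway [0.5169 0.1116 0.1696] [1.2198 1.2198]
mallet top [0.5655 0.3099 0.0784] [0.546 0.546]
mallet top on z.084 [0.56725927 0.31029538 0.084     ] handle end z.055 [0.43339421 0.23382066 0.055     ]
```

```bash
cat >> h.py <<'E'
def to(x,y,z,yaw):
    s=ctrl.read_state();p=np.array(s['position']);R=Ro.from_euler('xyz',s['eef_rot'],degrees=True)
    y0=s['eef_rot'][2]; a=np.radians(y0); d=np.array([x,y,z])-p
    X=np.array([np.cos(a),np.sin(a),0]);Y=np.array([np.sin(a),-np.cos(a),0])
    t=-np.radians((yaw-y0+180)%360-180)
    print('shift mm',np.round(1e3*np.array([d@X,d@Y,-d[2]]),1),'turn',round(t,4),'clock',s['clock'],'pos',np.round(p,4),np.round(s['eef_rot'],2),'F',np.round(s['ft_force'],2))
E
python3 - <<'E'
from h import *
S=ld('scene0');D=ld('side0')
print(tri((S,266.5,150),(D,353.8,290)))
to(.541,.130,.27,218)
E
```

```text
(array([ 0.4549196 , -0.26086119,  0.09061589]), [np.float64(0.8177323738457959), np.float64(0.8177323738458129)])
shift mm [-456.9 -256.9  -22.4] turn -1.035 clock 0.15 pos [0.2087 0.5353 0.2476] [-1.7991e+02 -1.0000e-02  1.5870e+02] F [ 0.95 -0.05 -0.98]
```

Candidates in the scene view:
- **Keys:** headed key at (266,150), short plain key at (254,160), long plain key at (239,162). I choose (266,150), because the crop shows its overhanging head.
- **Mallets:** white-faced with a wooden handle at (404,272), green at (435,190), red at (245,285). I choose (404,272).

Now I'll move to view the keyway from the wrist.

>>> drive_tool(motion=[[[-0.2,-457,-257,-22,-1.035],[-0.2,-457,-257,-22,-1.035],[-0.2,-457,-257,-22,-1.035],[-0.2,-457,-257,-22,-1.035],[-0.2,-457,-257,-22,-1.035],[-0.2,-457,-257,-22,-1.035],[-0.2,-457,-257,-22,-1.035],[-0.2,-457,-257,-22,-1.035]]])

```text
clock: 0.95
position: [0.4414, 0.2526, 0.2635]
eef_rot: [180.0, -0.0, -141.7]
ft_force: [1.5, 0.2, 0.3]
grip_width: 0.0513
```

```bash
python3 - <<'E'
from h import *
to(.541,.130,.27,218)
E
```

```text
shift mm [  -2.1 -158.    -6.5] turn 0.0053 clock 0.95 pos [0.4414 0.2526 0.2635] [ 1.7997e+02 -1.0000e-02 -1.4170e+02] F [1.47 0.18 0.32]
```

>>> drive_tool(motion=[[[-0.2,-2,-150,-6,0],[-0.2,-2,-150,-6,0],[-0.2,-2,-150,-6,0],[-0.2,-2,-150,-6,0],[-0.2,-2,-150,-6,0]]])

```text
clock: 1.45
position: [0.5352, 0.136, 0.2691]
eef_rot: [179.9, -0.0, -142.2]
ft_force: [-0.6, 0.5, 0.1]
grip_width: 0.0511
```

```bash
python3 - <<'E'
from h import *
im,s=grab('wrist','wpul1'); print(s['position'],s['eef_rot'],s['dq'].round(2))
E
```

```text
[0.53515026 0.13595331 0.26907663] [ 1.79941858e+02 -4.32238800e-02 -1.42151740e+02] [ 2.6  -1.15 -1.26  0.36  0.22 -0.1 ]
```

View pics/wpul1.png

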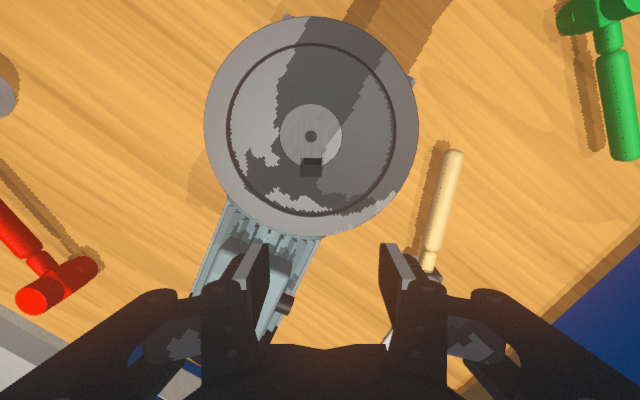

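Keyway is at about (311,168), and the shaft's centre hole is at (311,136). I'll move down closer for a second view.

>>> drive_tool(motion=[[[-0.2,-20,10,35,0.0],[-0.2,-20,10,35,0.0],[-0.2,-20,10,35,0.0],[-0.2,-20,10,35,0.0]]])

```text
clock: 1.9
position: [0.544, 0.1578, 0.2356]
eef_rot: [-180.0, 0.0, -141.9]
ft_force: [0.3, -0.0, 0.2]
grip_width: 0.0511
```

```bash
python3 - <<'E'
from h import *
im,s=grab('wrist','wpul2'); print(s['position'],s['eef_rot'],s['dq'].round(2))
im,s=grab('wrist','wpul3'); print(s['position'],s['eef_rot'],s['dq'].round(2))
a=cv2.imread('pics/wpul1.png')[90:210,240:390];b=cv2.imread('pics/wpul3.png')
cv2.imwrite('pics/c1.png',cv2.resize(a,None,fx=5,fy=5,interpolation=cv2.INTER_CUBIC))
E
```

```text
[0.54402663 0.15784051 0.23558677] [-1.79977148e+02  3.04673368e-02 -1.41915882e+02] [-0.6  -0.24  0.83 -0.31  0.02  0.09]
[0.54437822 0.15764297 0.23591339] [-1.79954438e+02  7.29112360e-02 -1.41943792e+02] [-0.57 -0.11  0.41 -0.26  0.1   0.19]
```

View pics/wpul3.png

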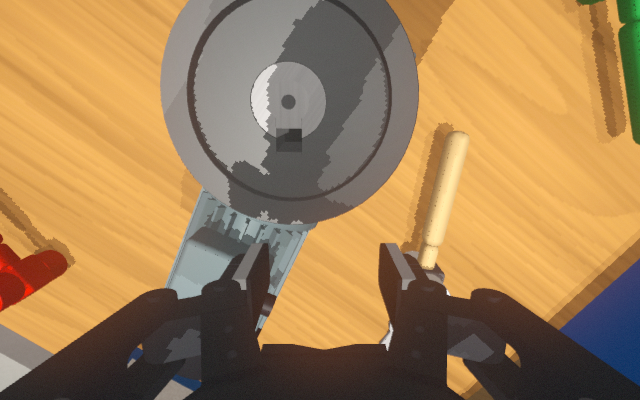

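View pics/c1.png

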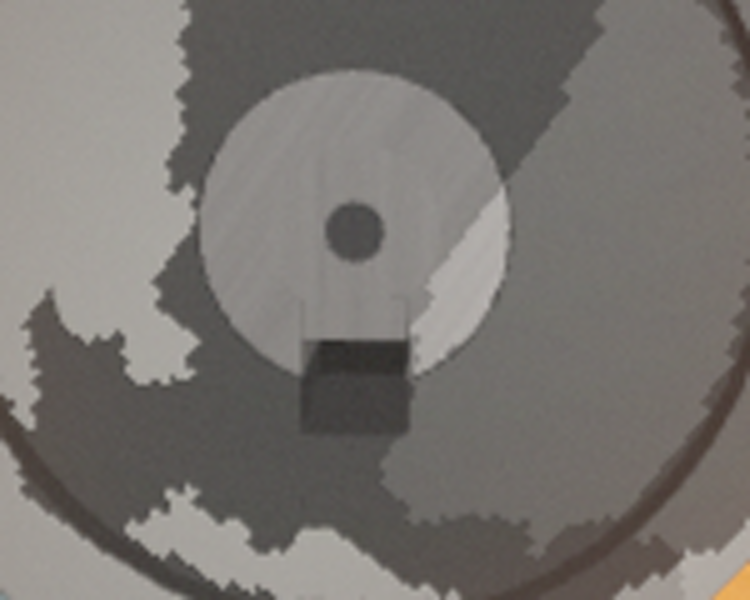

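```bash
python3 - <<'E'
import cv2
b=cv2.imread('pics/wpul3.png')[55:165,225:365]
cv2.imwrite('pics/c3.png',cv2.resize(b,None,fx=5,fy=5,interpolation=cv2.INTER_CUBIC))
E
```

```text
(no output)
```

View pics/c3.png

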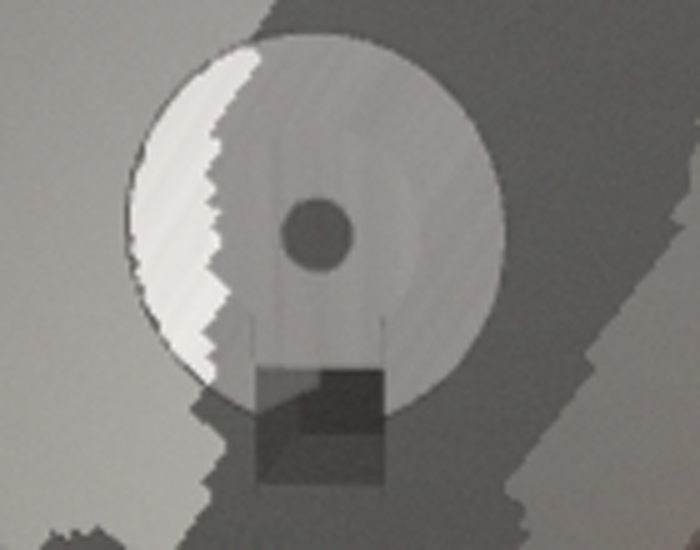

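```bash
python3 - <<'E'
from h import *
A=ld('wpul1');B=ld('wpul3')
ca=lambda x,y:(A,240+(x+.5)/5-.5,90+(y+.5)/5-.5)
cb=lambda x,y:(B,225+(x+.5)/5-.5,55+(y+.5)/5-.5)
P={'hole':((354,232),(317,235)),'il':((302,341),(257,368)),'ir':((409,341),(385,368)),'ol':((302,434),(257,486)),'or':((409,434),(385,486))}
for n,(p,q) in P.items(): 
    X,e=tri(ca(*p),cb(*q)); print(n,X.round(4),np.round(e,2),'z.168:',onz(*ca(*p),.168).round(4),onz(*cb(*q),.168).round(4))
for z in (.165,.168,.171):
  for f,k in ((ca,0),(cb,1)):
    Q={n:onz(*f(*v[k]),z) for n,v in P.items()}
    m=(Q['il']+Q['ir']+Q['ol']+Q['or'])/4; d=m-Q['hole']
    e=lambda a,b:round(float(np.degrees(np.arctan2(*(Q[b]-Q[a])[[1,0]]))),2)
    print(z,k,'mouth',m.round(4),'hole',Q['hole'].round(4),'dir',np.degrees(np.arctan2(d[1],d[0])).round(2),'r',np.linalg.norm(d).round(4),'edges',e('il','ol'),e('ir','or'),e('il','ir'),e('ol','or'),'w',np.linalg.norm(Q['il']-Q['ir']).round(4),np.linalg.norm(Q['il']-Q['ol']).round(4))
E
```

```text
hole [0.4988 0.0992 0.1726] [0.01 0.01] z.168: [0.4992 0.0992 0.168 ] [0.499  0.0987 0.168 ]
il [0.5148 0.1024 0.1732] [0.09 0.09] z.168: [0.5156 0.1025 0.168 ] [0.5153 0.102  0.168 ]
ir [0.5057 0.114  0.1742] [0.08 0.08] z.168: [0.5064 0.1144 0.168 ] [0.5061 0.1138 0.168 ]
ol [0.5257 0.1102 0.1715] [0.14 0.14] z.168: [0.5262 0.1104 0.168 ] [0.5264 0.11   0.168 ]
or [0.5164 0.122  0.1718] [0.12 0.12] z.168: [0.5169 0.1225 0.168 ] [0.517 0.122 0.168]
0.165 0 mouth [0.5167 0.1126 0.165 ] hole [0.4994 0.0992 0.165 ] dir 37.74 r 0.0219 edges 36.7 37.68 127.77 127.76 w 0.0152 0.0134
0.165 1 mouth [0.5166 0.1118 0.165 ] hole [0.4991 0.0984 0.165 ] dir 37.59 r 0.0221 edges 35.79 36.97 127.99 127.99 w 0.0152 0.014
0.168 0 mouth [0.5163 0.1124 0.168 ] hole [0.4992 0.0992 0.168 ] dir 37.74 r 0.0216 edges 36.7 37.68 127.77 127.76 w 0.015 0.0132
0.168 1 mouth [0.5162 0.1119 0.168 ] hole [0.499  0.0987 0.168 ] dir 37.59 r 0.0218 edges 35.79 36.97 127.99 127.99 w 0.015 0.0137
0.171 0 mouth [0.5158 0.1122 0.171 ] hole [0.499  0.0992 0.171 ] dir 37.74 r 0.0213 edges 36.7 37.68 127.77 127.76 w 0.0148 0.0131
0.171 1 mouth [0.5158 0.1121 0.171 ] hole [0.4989 0.099  0.171 ] dir 37.59 r 0.0214 edges 35.79 36.97 127.99 127.99 w 0.0148 0.0135
```

```bash
python3 - <<'E'
from h import *
S=ld('scene0')
print('can foot',onz(S,228,225,0),'top',onz(S,222,200,.15),'bearing',onz(S,292,185,0.01))
to(.473,-.269,.24,156)
E
```

```text
can foot [ 0.70601013 -0.2205492   0.        ] top [ 0.70357193 -0.20816316  0.15      ] bearing [ 0.47361821 -0.14668465  0.01      ]
shift mm [ 319.2 -291.8   -4. ] turn 1.0827 clock 2.0 pos [0.5446 0.1575 0.236 ] [-1.7995e+02  9.0000e-02 -1.4197e+02] F [0.04 0.34 0.69]
```

>>> drive_tool(motion=[[[-0.2,319,-292,-4,1.083],[-0.2,319,-292,-4,1.083],[-0.2,319,-292,-4,1.083],[-0.2,319,-292,-4,1.083],[-0.2,319,-292,-4,1.083],[-0.2,319,-292,-4,1.083],[-0.2,319,-292,-4,1.083],[-0.2,319,-292,-4,1.083]]])

```text
clock: 2.8
position: [0.4778, -0.2396, 0.2397]
eef_rot: [-180.0, 0.1, 155.7]
ft_force: [0.7, 0.1, -0.1]
grip_width: 0.0514
```

```bash
python3 - <<'E'
from h import *
to(.473,-.269,.20,156)
E
```

```text
shift mm [ -7.7 -28.8  39.7] turn -0.0046 clock 2.8 pos [ 0.4778 -0.2396  0.2397] [-1.7999e+02  1.4000e-01  1.5574e+02] F [ 0.73  0.1  -0.08]
```

>>> drive_tool(motion=[[[-0.2,-8,-25,40,0],[-0.2,-8,-25,40,0],[-0.2,-8,-25,40,0],[-0.2,-8,-25,40,0],[-0.2,-8,-25,40,0]]])

```text
clock: 3.3
position: [0.4764, -0.2628, 0.2]
eef_rot: [-180.0, 0.2, 156.0]
ft_force: [0.2, 0.4, 0.4]
grip_width: 0.0513
```

```bash
python3 - <<'E'
from h import *
im,s=grab('wrist','wkey1'); print(s['position'],s['eef_rot'],s['dq'].round(2))
E
```

```text
[ 0.47641776 -0.26280409  0.19996154] [-1.79983641e+02  1.52849192e-01  1.56044510e+02] [ 0.11  0.07 -0.15 -0.18 -0.06 -0.09]
```

View pics/wkey1.png

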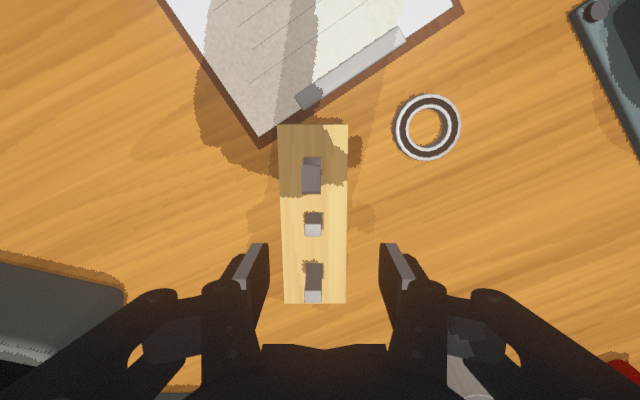

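Wrist view: headed key at (311,175), short key at (313,225), long key at (313,283), block upright in the frame. I'll take a second, lower view.

>>> drive_tool(motion=[[[-0.2,-10,-7,45,0],[-0.2,-10,-7,45,0],[-0.2,-10,-7,45,0],[-0.2,-10,-7,45,0]]])

```text
clock: 3.75
position: [0.4824, -0.2737, 0.155]
eef_rot: [-180.0, 0.1, 156.0]
ft_force: [-0.7, -0.3, 0.5]
grip_width: 0.0509
```

```bash
python3 - <<'E'
from h import *
im,s=grab('wrist','wkey2'); print(s['position'],s['eef_rot'],s['dq'].round(2))
a=cv2.imread('pics/wkey1.png')[140:310,265:365];b=cv2.imread('pics/wkey2.png')[60:230,265:365]
cv2.imwrite('pics/c4.png',np.hstack([cv2.resize(q,None,fx=3.5,fy=3.5,interpolation=cv2.INTER_CUBIC) for q in (a,b)]))
E
```

```text
[ 0.48238629 -0.27369946  0.15498113] [-1.79987685e+02  1.06265900e-01  1.55994844e+02] [-0.28 -0.47  0.57 -0.24 -0.03 -0.02]
```

View pics/wkey2.png

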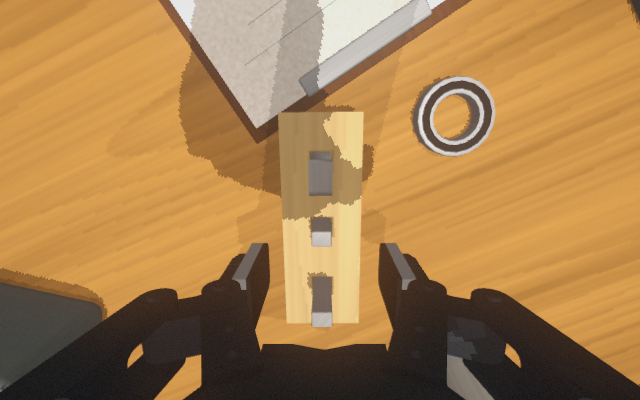

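View pics/c4.png

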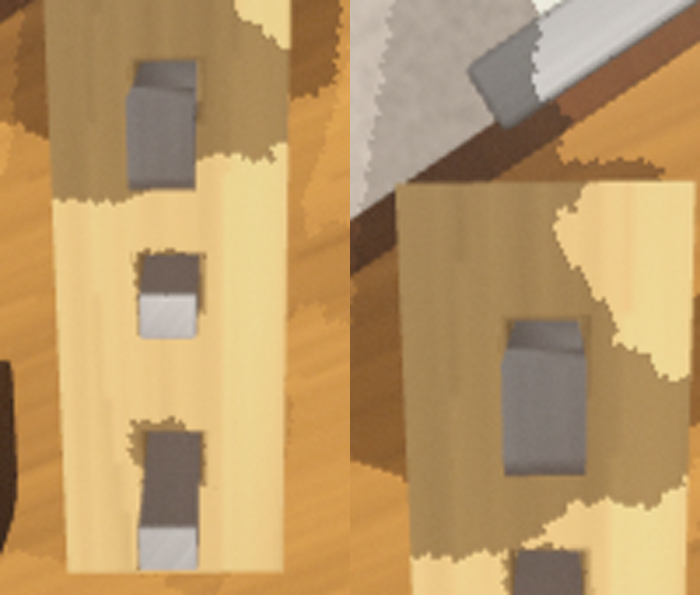

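```bash
python3 - <<'E'
from h import *
A=ld('wkey1');B=ld('wkey2')
ca=lambda x,y:(A,265+(x+.5)/3.5-.5,140+(y+.5)/3.5-.5)
cb=lambda x,y:(B,265+(x+.5)/3.5-.5,60+(y+.5)/3.5-.5)
P={'bl':((127,87),(153,350)),'br':((196,87),(237,350)),'fl':((128,189),(154,474)),'fr':((196,189),(235,474))}
T={}
for n,(p,q) in P.items(): 
    T[n],e=tri(ca(*p),cb(*q)); print(n,T[n].round(4),np.round(e,2))
print('ctr',sum(T.values())/4)
for z in (.092,.095):
  for f,k in ((ca,0),(cb,1)):
    Q={n:onz(*f(*v[k]),z) for n,v in P.items()}
    e=lambda a,b:round(float(np.degrees(np.arctan2(*(Q[b]-Q[a])[[1,0]]))),2)
    d=lambda a,b:np.linalg.norm(Q[a]-Q[b]).round(4)
    print(z,k,(sum(Q.values())/4).round(4),e('bl','fl'),e('br','fr'),e('bl','br'),e('fl','fr'),d('bl','br'),d('bl','fl'),d('fl','fr'),d('br','fr'))
for yaw in (156,): to(.4525,-.262,.155,yaw)
E
```

```text
bl [ 0.4416 -0.2633  0.0865] [0.19 0.19]
br [ 0.448  -0.2501  0.0833] [0.15 0.15]
fl [ 0.4595 -0.2706  0.0984] [0.03 0.03]
fr [ 0.4688 -0.2595  0.0819] [0.01 0.01]
ctr [ 0.45447159 -0.26087476  0.08752053]
0.092 0 [ 0.4537 -0.2606  0.092 ] -24.52 -24.16 65.97 65.97 0.0143 0.0218 0.0145 0.0218
0.092 1 [ 0.4539 -0.2607  0.092 ] -24.32 -24.6 65.92 65.92 0.0141 0.0213 0.014 0.0213
0.095 0 [ 0.4532 -0.2602  0.095 ] -24.52 -24.16 65.97 65.97 0.0142 0.0215 0.0143 0.0215
0.095 1 [ 0.4534 -0.2605  0.095 ] -24.32 -24.6 65.92 65.92 0.0138 0.021 0.0137 0.021
shift mm [32.3 -1.3  0.2] turn -0.0003 clock 3.8 pos [ 0.4826 -0.2739  0.1552] [-1.7998e+02  1.5000e-01  1.5598e+02] F [-0.94  0.42 -0.68]
```

```bash
python3 - <<'E'
from h import *
to(.4534,-.2604,.084,155.9)
E
```

```text
shift mm [32.2  0.5 71.2] turn 0.0015 clock 3.8 pos [ 0.4826 -0.2739  0.1552] [-1.7998e+02  1.5000e-01  1.5598e+02] F [-0.94  0.42 -0.68]
```

>>> drive_tool(motion=[[[-0.2,32,0.5,0,0.0],[-0.2,32,0.5,35,0.0],[-0.2,32,0.5,71,0.0],[-0.2,32,0.5,71,0.0],[-0.2,32,0.5,71,0.0],[-0.2,32,0.5,71,0.0]]])

```text
clock: 4.4
position: [0.4542, -0.2614, 0.0847]
eef_rot: [-180.0, 0.2, 156.0]
ft_force: [-0.4, 0.4, 0.4]
grip_width: 0.0513
```

```bash
python3 - <<'E'
from h import *
im,s=grab('wrist','wkey3'); print(s['ft_force'])
to(.4534,-.2604,.084,155.9)
E
```

```text
[-0.44883977  0.43961131  0.38730273]
shift mm [1.3 0.6 0.7] turn 0.0009 clock 4.45 pos [ 0.4544 -0.2615  0.0847] [-179.95    0.23  155.95] F [-1.07 -0.57  0.35]
```

View pics/wkey3.png

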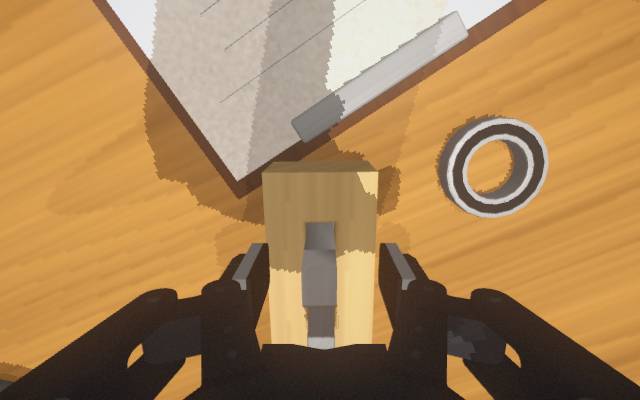

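The key head is centred between the pads at (319,277). Closing.

>>> drive_tool(motion=[[[1,1,0,0.5,0],[1,1,0,0.5,0],[1,1,0,0.5,0],[1,1,0,0.5,0],[1,1,0,0.5,0],[1,1,0,0.5,0]]], force=50)

```text
clock: 5.05
position: [0.4521, -0.2606, 0.0825]
eef_rot: [-179.9, 0.1, 155.9]
ft_force: [-1.7, -1.3, 5.6]
grip_width: 0.0132
```

```bash
python3 - <<'E'
from h import *
to(.4534,-.2604,.084,155.9)
im,s=grab('wrist','wkey4'); print(s['grip_width'],s['ft_torque'])
a=cv2.imread('pics/wkey4.png')[150:370,220:430]
cv2.imwrite('pics/c5.png',cv2.resize(a,None,fx=2.7,fy=2.7,interpolation=cv2.INTER_CUBIC))
E
```

```text
shift mm [-1.2  0.7 -1.5] turn 0.0006 clock 5.05 pos [ 0.4521 -0.2606  0.0825] [-1.7995e+02  7.0000e-02  1.5594e+02] F [-1.72 -1.34  5.55]
0.013218192754873015 [-0.21132922  0.34838173 -0.00967997]
```

View pics/c5.png

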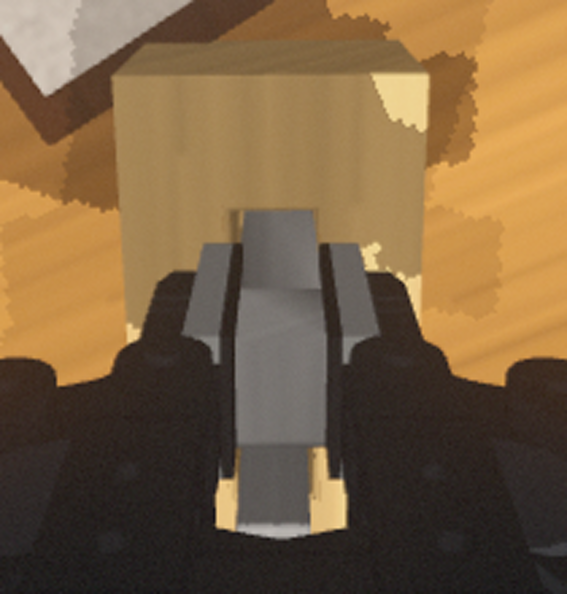

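>>> drive_tool(motion=[[[1,0,0,-10,0],[1,0,0,-20,0],[1,0,0,-35,0],[1,0,0,-60,0],[1,0,0,-100,0],[1,0,0,-150,0],[1,0,0,-200,0],[1,0,0,-200,0]]])

```text
clock: 5.9
position: [0.4547, -0.2614, 0.29]
eef_rot: [-179.9, 0.7, 156.0]
ft_force: [0.6, -0.4, -1.2]
grip_width: 0.0133
```

```bash
python3 - <<'E'
from h import *
s=ctrl.read_state(); print(s['ft_force'],s['grip_width'])
grab('scene','scene1');grab('side','side1');grab('wrist','wkey5')
a=cv2.imread('pics/scene1.png')[80:200,200:340];b=cv2.imread('pics/side1.png')[200:330,310:450];w=cv2.imread('pics/wkey5.png')[150:370,180:470]
cv2.imwrite('pics/c6.png',np.hstack([cv2.resize(q,(390,360),interpolation=cv2.INTER_CUBIC) for q in (b,w)]))
to(.5158,.1121,.290,217.8)
E
```

```text
[ 0.64838784 -0.36522665 -1.18287852] 0.013265644740332148
shift mm [ 92.8 365.4  -8.3] turn -1.0793 clock 6.05 pos [ 0.4517 -0.2594  0.2817] [ 1.7995e+02 -1.0000e-02  1.5596e+02] F [ 0.04 -0.09 -1.06]
```

View pics/c6.png

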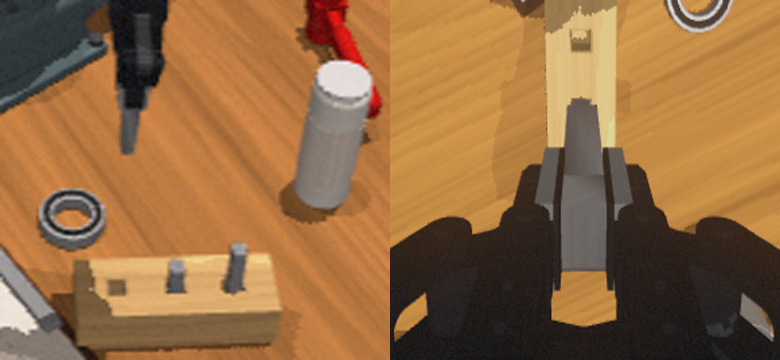

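```bash
python3 - <<'E'
import cv2
w=cv2.imread('pics/wkey5.png')[190:330,260:390]
cv2.imwrite('pics/c7.png',cv2.resize(w,None,fx=4.2,fy=4.2,interpolation=cv2.INTER_CUBIC))
E
```

```text
(no output)
```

View pics/c7.png

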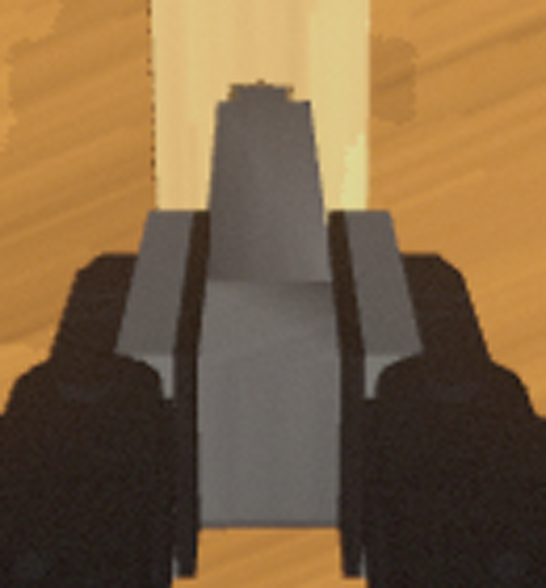

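```bash
cat > fit.py <<'E'
from h import *
from scipy.optimize import least_squares
def fit(fn,pts,hz0=-.002,wz=1e3):
    d=ld(fn);H=np.array(d['hand_eye'])
    def pr(X):
        c=H[:3,:3].T@(X-H[:3,3]); return np.array([c[0]/c[2]*d['fx']+d['cx'],c[1]/c[2]*d['fy']+d['cy']])
    # key pts in key frame rel head centre (kx along key x=-toolx, ky, kz up=-toolz)
    def T(p,k):
        hx,hy,hz,th=p; kx,ky,kz=k
        kx,kz=kx*np.cos(th)+kz*np.sin(th),-kx*np.sin(th)+kz*np.cos(th)
        return np.array([hx-kx,hy+ky,hz-kz])
    K={'bl':(-.01,-.007,.009),'br':(-.01,.007,.009),'fl':(.01,-.007,.009),'fr':(.01,.007,.009),'tl':(-.01,-.007,-.073),'tr':(-.01,.007,-.073)}
    f=lambda p: np.concatenate([pr(T(p,K[n]))-uv for n,uv in pts.items()]+[[(p[2]-hz0)*wz]])
    r=least_squares(f,[0,0,hz0,0]); print('tool mm hx hy hz',(r.x[:3]*1e3).round(2),'tilt deg',np.degrees(r.x[3]).round(2)); print(np.round(r.fun,1))
    toe=T(r.x,(-.005,0,-.073)); print('toe in tool mm',(toe*1e3).round(2)); return r.x,toe
E
python3 - <<'E'
from fit import *
g=lambda x,y:np.array([260+(x+.5)/4.2-.5,190+(y+.5)/4.2-.5])
P={'bl':g(205,280),'br':g(332,280),'fl':g(198,525),'fr':g(340,525),'tl':g(218,102),'tr':g(309,102)}
for hz in (-.006,-.002,.002): fit('wkey5',P,hz,1e5)
fit('wkey5',P,-.002,0)
E
```

```text
tool mm hx hy hz [ 3.13  2.08 -6.  ] tilt deg -4.83
[-3.7  4.3  3.1  4.3 -1.4 -5.1  0.7 -5.1  0.7  0.9  1.3  0.9 -0. ]
toe in tool mm [ 1.97  2.08 67.16]
tool mm hx hy hz [ 1.04  2.07 -2.  ] tilt deg -4.24
[-3.   5.1  2.5  5.1 -0.8 -6.1  0.1 -6.2  0.9  1.1  1.1  1.  -0. ]
toe in tool mm [ 0.63  2.07 71.17]
tool mm hx hy hz [-1.05  2.07  2.  ] tilt deg -3.64
[-2.5  5.9  1.9  5.9 -0.2 -7.1 -0.5 -7.2  1.1  1.2  0.9  1.2 -0.1]
toe in tool mm [-0.7   2.07 75.17]
tool mm hx hy hz [  7.51   2.1  -14.36] tilt deg -6.07
[-5.1  2.3  4.6  2.3 -2.9 -2.6  2.2 -2.7  0.2  0.5  1.9  0.5 -0. ]
toe in tool mm [ 4.76  2.1  58.76]
```

```bash
python3 - <<'E'
import cv2,numpy as np
f=lambda n,a,b,c,d:cv2.resize(cv2.imread(f'pics/{n}.png')[a:b,c:d],(390,480),interpolation=cv2.INTER_CUBIC)
w=np.hstack([f('wkey3',210,330,270,367),f('wkey4',210,330,270,367)])
w=cv2.convertScaleAbs(w,alpha=1.6)
cv2.imwrite('pics/c8.png',w)
E
```

```text
(no output)
```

View pics/c8.png

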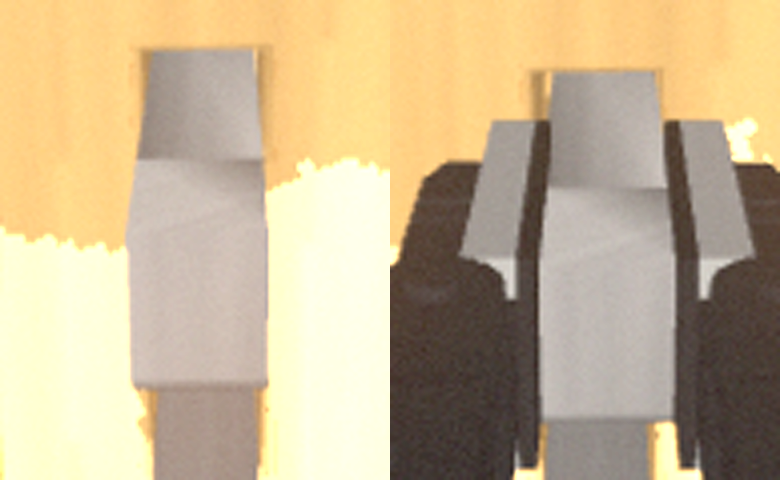

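```bash
python3 - <<'E'
from fit import *
g=lambda x,y:np.array([260+(x+.5)/4.2-.5,190+(y+.5)/4.2-.5])
P={'fl':g(198,525),'fr':g(340,525),'tl':g(218,102),'tr':g(309,102)}
for hz in (-.006,-.0035,-.001): fit('wkey5',P,hz,1e5)
fit('wkey5',P,-.002,0)
E
```

```text
tool mm hx hy hz [ 0.98  1.99 -6.  ] tilt deg -2.66
[-1.5  0.   0.4  0.   0.5  0.   1.2 -0.   0. ]
toe in tool mm [ 2.59  1.99 67.15]
tool mm hx hy hz [-0.66  1.99 -3.5 ] tilt deg -1.95
[-1.1  0.  -0.  -0.   0.7  0.   1.1 -0.   0. ]
toe in tool mm [ 1.85  1.99 69.63]
tool mm hx hy hz [-2.31  1.98 -1.  ] tilt deg -1.23
[-0.7  0.  -0.4 -0.   0.8  0.   0.9 -0.   0. ]
toe in tool mm [ 1.12  1.98 72.09]
tool mm hx hy hz [-2.94  1.98 -0.04] tilt deg -0.96
[-0.5  0.  -0.6 -0.   0.8  0.   0.9 -0.   0. ]
toe in tool mm [ 0.84  1.98 73.03]
```

Scene check: the slot is empty, the key hangs in the jaws, and the plain keys still stand. Moving over the keyway.

>>> drive_tool(motion=[[[1,93,365,-15,-1.079],[1,93,365,-15,-1.079],[1,93,365,-15,-1.079],[1,93,365,-15,-1.079],[1,93,365,-15,-1.079],[1,93,365,-15,-1.079],[1,93,365,-15,-1.079],[1,93,365,-15,-1.079]]])

```text
clock: 6.85
position: [0.514, 0.1149, 0.2945]
eef_rot: [179.8, -0.2, -141.9]
ft_force: [-0.3, -1.8, -1.5]
grip_width: 0.0129
```

```bash
python3 - <<'E'
from h import *
to(.518,.1119,.253,217.8)
E
```

```text
shift mm [-1.3 -4.8 41.5] turn 0.006 clock 6.85 pos [0.514  0.1149 0.2945] [ 1.7977e+02 -1.7000e-01 -1.4185e+02] F [-0.27 -1.84 -1.55]
```

>>> drive_tool(motion=[[[1,0,-3,15,0.003],[1,0,-3,30,0.003],[1,0,-3,40,0.003],[1,0,-3,40,0.003],[1,0,-3,40,0.003]]])

```text
clock: 7.35
position: [0.5167, 0.1087, 0.2562]
eef_rot: [179.9, -0.1, -142.4]
ft_force: [0.3, -0.3, -0.9]
grip_width: 0.0131
```

```bash
python3 - <<'E'
from h import *
to(.518,.1119,.253,217.8)
grab('scene','s2');grab('side','d2');grab('wrist','w2')
to(.518,.1119,.253,217.8)
f=lambda n,a,b,c,d,s:cv2.resize(cv2.imread(f'pics/{n}.png')[a:b,c:d],None,fx=s,fy=s,interpolation=cv2.INTER_CUBIC)
cv2.imwrite('pics/c9.png',np.hstack([f('s2',150,230,320,390,5.5),f('d2',110,190,270,340,5.5)]))
cv2.imwrite('pics/c10.png',f('w2',120,340,220,430,2.7))
E
```

```text
shift mm [-3.   1.7  3.2] turn -0.004 clock 7.35 pos [0.5167 0.1087 0.2562] [ 1.7992e+02 -9.0000e-02 -1.4243e+02] F [ 0.28 -0.28 -0.92]
shift mm [-2.1  2.4  4.5] turn -0.004 clock 7.5 pos [0.5178 0.1087 0.2575] [-1.7997e+02  6.0000e-02 -1.4243e+02] F [-0.11  0.25 -1.42]
```

View pics/c9.png

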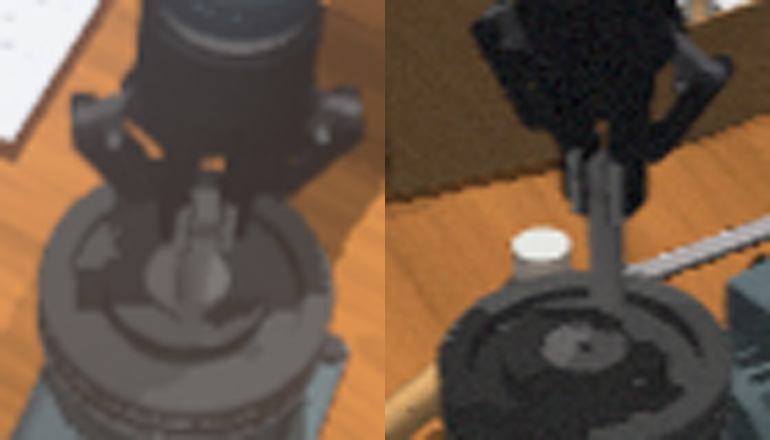

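View pics/c10.png

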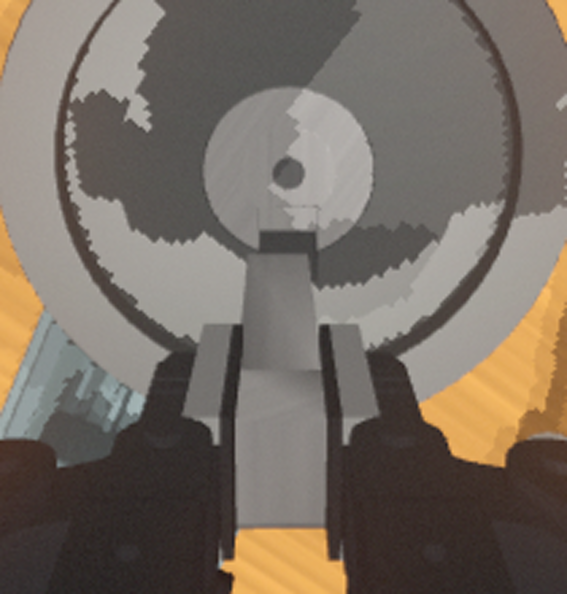

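>>> drive_tool(motion=[[[1,0,2.4,4,0],[1,0,2.4,8,0],[1,0,2.4,8,0],[1,0,2.4,8,0],[1,0,2.4,8,0]]])

```text
clock: 8.0
position: [0.516, 0.1108, 0.2489]
eef_rot: [-180.0, 0.0, -142.4]
ft_force: [0.6, -0.1, -1.2]
grip_width: 0.0129
```

```bash
python3 - <<'E'
from h import *
grab('wrist','w3');grab('side','d3')
to(.518,.1119,.253,217.8)
f=lambda n,a,b,c,d,s:cv2.resize(cv2.imread(f'pics/{n}.png')[a:b,c:d],None,fx=s,fy=s,interpolation=cv2.INTER_CUBIC)
cv2.imwrite('pics/c11.png',np.hstack([f('w3',160,260,270,380,4.5),cv2.resize(f('d3',130,190,275,335,5),(300,450))]))
E
```

```text
shift mm [-2.2 -0.3 -4. ] turn -0.0036 clock 8.1 pos [0.5161 0.1108 0.249 ] [-1.7999e+02  2.0000e-02 -1.4241e+02] F [-0.39  1.26 -0.59]
```

View pics/c11.png

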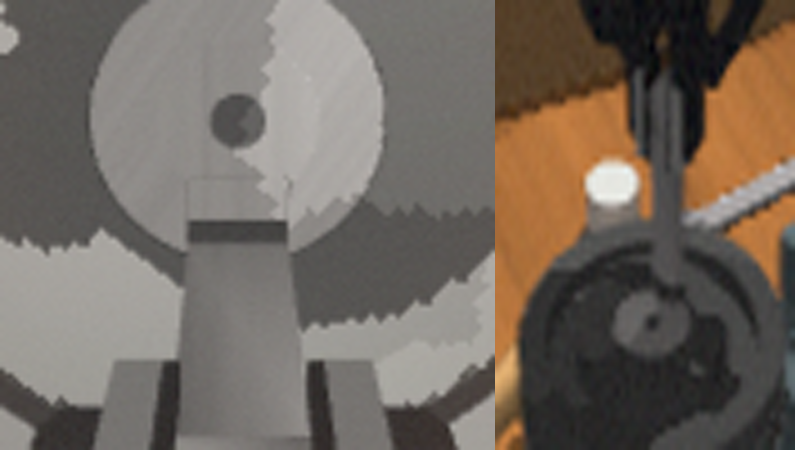

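Toe (187–292 px in the crop) is aligned with the keyway (188–288), and the back edge lies just outside the shaft side. Descending gently.

>>> drive_tool(motion=[[[1,0,0,3,0],[1,0,0,6,0],[1,0,0,8,0],[1,0,0,10,0],[1,0,0,11,0],[1,0,0,12,0],[1,0,0,12,0]]])

```text
clock: 8.8
position: [0.5159, 0.1108, 0.2367]
eef_rot: [180.0, -0.0, -142.4]
ft_force: [-0.1, -0.7, -1.2]
grip_width: 0.0131
```

```bash
python3 - <<'E'
from h import *
to(.518,.1119,.253,217.8)
grab('wrist','w4');grab('side','d4')
f=lambda n,a,b,c,d,s:cv2.resize(cv2.imread(f'pics/{n}.png')[a:b,c:d],None,fx=s,fy=s,interpolation=cv2.INTER_CUBIC)
cv2.imwrite('pics/c12.png',np.hstack([f('w4',160,260,270,380,4.5),cv2.resize(f('d4',130,190,275,335,5),(300,450))]))
E
```

```text
shift mm [ -2.3  -0.4 -16.3] turn -0.0035 clock 8.8 pos [0.5159 0.1108 0.2367] [ 1.7999e+02 -1.0000e-02 -1.4240e+02] F [-0.11 -0.69 -1.22]
```

View pics/c12.png

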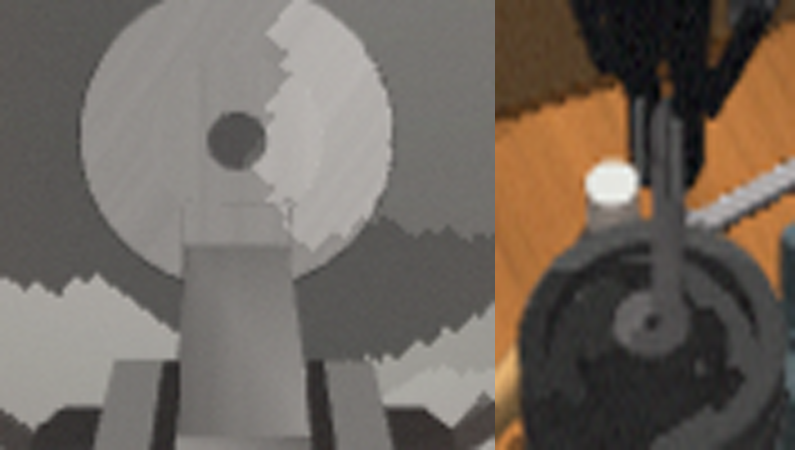

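>>> drive_tool(motion=[[[1,-0.3,0,2,0],[1,-0.3,0,4,0],[1,-0.3,0,6,0],[1,-0.3,0,8,0],[1,-0.3,0,8,0]]])

```text
clock: 9.4
position: [0.5165, 0.1111, 0.2288]
eef_rot: [-180.0, 0.0, -142.4]
ft_force: [0.6, 0.2, 1.2]
grip_width: 0.0131
```

```bash
python3 - <<'E'
from h import *
to(.518,.1119,.253,217.8)
grab('wrist','w5');grab('side','d5')
print(ctrl.read_state()['ft_force'])
f=lambda n,a,b,c,d,s:cv2.resize(cv2.imread(f'pics/{n}.png')[a:b,c:d],None,fx=s,fy=s,interpolation=cv2.INTER_CUBIC)
cv2.imwrite('pics/c13.png',np.hstack([f('w5',160,260,270,380,4.5),cv2.resize(f('d5',130,190,275,335,5),(300,450))]))
E
```

```text
shift mm [ -1.7  -0.3 -24.2] turn -0.0035 clock 9.4 pos [0.5165 0.1111 0.2288] [-1.7999e+02  5.0000e-02 -1.4240e+02] F [0.6  0.22 1.18]
[ 1.66269133 -0.08624277  0.73890851]
```

View pics/c13.png

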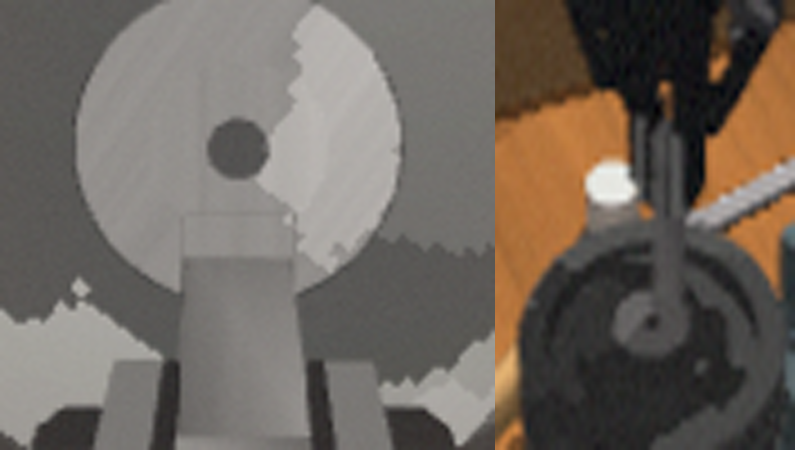

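The key has entered (the back edge now lies on the keyway's inner edge) and drags at about 2 N. Going deeper.

>>> drive_tool(motion=[[[1,0,0,2,0],[1,0,0,4,0],[1,0,0,6,0],[1,0,0,8,0],[1,0,0,8,0]]])

```text
clock: 10.0
position: [0.5161, 0.1109, 0.2204]
eef_rot: [180.0, -0.0, -142.4]
ft_force: [0.9, -0.3, 0.3]
grip_width: 0.0134
```

```bash
python3 - <<'E'
from h import *
to(.518,.1119,.253,217.8)
s=ctrl.read_state();print(s['ft_force'],s['ft_torque'],s['eef_rot'])
grab('wrist','w6');grab('side','d6');grab('scene','s6')
f=lambda n,a,b,c,d,s:cv2.resize(cv2.imread(f'pics/{n}.png')[a:b,c:d],None,fx=s,fy=s,interpolation=cv2.INTER_CUBIC)
cv2.imwrite('pics/c14.png',np.hstack([f('w6',160,330,260,390,2.7),cv2.resize(f('d6',130,190,275,335,5),(300,459)),cv2.resize(f('s6',150,230,320,380,5),(300,459))][:3]))
E
```

```text
shift mm [ -2.2  -0.4 -32.6] turn -0.0037 clock 10.0 pos [0.5161 0.1109 0.2204] [ 1.7999e+02 -2.0000e-02 -1.4241e+02] F [ 0.94 -0.28  0.3 ]
[ 0.93947115 -0.28024744  0.30094221] [-0.01391032 -0.25230478 -0.04683096] [ 1.79991648e+02 -2.38239421e-02 -1.42409563e+02]
```

View pics/c14.png

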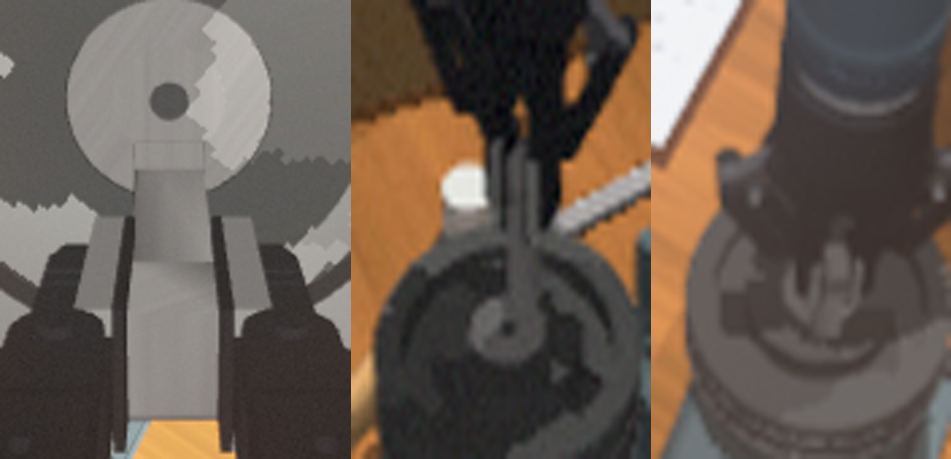

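>>> drive_tool(motion=[[[1,0,0,2,0],[1,0,0,4,0],[1,0,0,5,0],[1,0,0,5,0],[1,0,0,5,0]]])

```text
clock: 10.65
position: [0.5162, 0.111, 0.2158]
eef_rot: [180.0, 0.0, -142.4]
ft_force: [0.8, -1.6, 1.1]
grip_width: 0.0132
```

```bash
python3 - <<'E'
from h import *
to(.518,.1119,.253,217.8)
E
```

```text
shift mm [ -2.   -0.4 -37.2] turn -0.0036 clock 10.65 pos [0.5162 0.111  0.2158] [ 180.     0.  -142.4] F [ 0.76 -1.64  1.06]
```

>>> drive_tool(motion=[[[0.6,0,0,0,0],[0.4,0,0,0,0],[0.2,0,0,0,0],[0.0,0,0,0,0],[0.0,0,0,0,0]]])

```text
clock: 11.15
position: [0.5161, 0.111, 0.2158]
eef_rot: [180.0, -0.0, -142.4]
ft_force: [0.6, -0.0, -0.9]
grip_width: 0.0427
```

```bash
python3 - <<'E'
from h import *
to(.518,.1119,.253,217.8)
s=ctrl.read_state();print(s['ft_force'],s['grip_width'])
grab('wrist','w7');grab('side','d7')
f=lambda n,a,b,c,d,s:cv2.resize(cv2.imread(f'pics/{n}.png')[a:b,c:d],None,fx=s,fy=s,interpolation=cv2.INTER_CUBIC)
cv2.imwrite('pics/c15.png',np.hstack([f('w7',160,330,230,420,2.7),cv2.resize(f('d7',130,190,275,335,5),(280,459))]))
E
```

```text
shift mm [ -2.1  -0.5 -37.2] turn -0.0035 clock 11.15 pos [0.5161 0.111  0.2158] [ 1.7999e+02 -1.0000e-02 -1.4240e+02] F [ 0.65 -0.05 -0.9 ]
[ 0.64846796 -0.04653334 -0.90030979] 0.04266096936316852
```

View pics/c15.png

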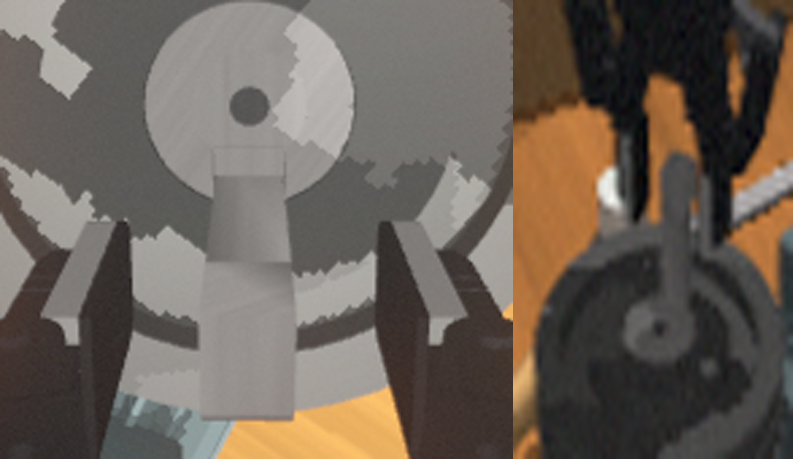

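Key stands by itself in the keyway at about 26 mm depth. In the wrist crop its head front edge is at y=418, the same as while held. Retracting upward, then on to the mallet.

>>> drive_tool(motion=[[[0,0,0,-20,0],[-0.3,0,0,-50,0],[-0.5,0,0,-90,0],[-0.6,0,0,-100,0],[-0.6,0,0,-100,0]]])

```text
clock: 11.75
position: [0.5175, 0.1111, 0.3179]
eef_rot: [-179.9, 0.2, -142.4]
ft_force: [-0.1, -0.3, 0.3]
grip_width: 0.0683
```

```bash
python3 - <<'E'
from h import *
to(.580,.318,.24,209.7)
grab('side','d8');grab('scene','s8');grab('wrist','w8')
f=lambda n,a,b,c,d,s:cv2.resize(cv2.imread(f'pics/{n}.png')[a:b,c:d],None,fx=s,fy=s,interpolation=cv2.INTER_CUBIC)
cv2.imwrite('pics/c16.png',np.hstack([f('s8',150,230,310,390,4.5),f('d8',130,210,265,345,4.5)]))
E
```

```text
shift mm [-175.7  125.8   77.9] turn 0.1379 clock 11.75 pos [0.5175 0.1111 0.3179] [-179.86    0.23 -142.4 ] F [-0.09 -0.3   0.26]
```

View pics/c16.png

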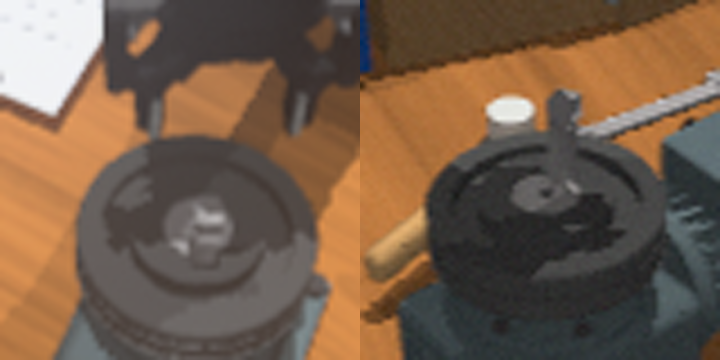

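View pics/w8.png

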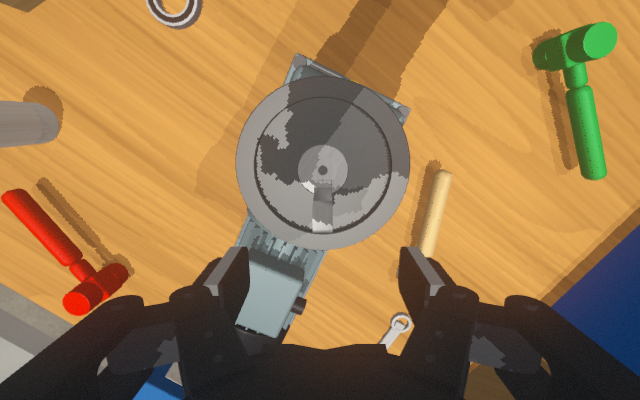

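The key stands upright in all three views. Moving over the mallet.

>>> drive_tool(motion=[[[-0.6,-44,31,0,0.138],[-0.6,-88,63,0,0.138],[-0.6,-132,94,20,0.138],[-0.6,-176,126,50,0.138],[-0.6,-176,126,78,0.138],[-0.6,-176,126,78,0.138],[-0.6,-176,126,78,0.138],[-0.6,-176,126,78,0.138]]])

```text
clock: 12.7
position: [0.5788, 0.3173, 0.2386]
eef_rot: [-180.0, 0.0, -150.4]
ft_force: [0.4, -0.1, 0.4]
grip_width: 0.0683
```

```bash
python3 - <<'E'
from h import *
im,s=grab('wrist','wm1'); print(s['position'],s['eef_rot'],s['dq'].round(2))
E
```

```text
[0.57879793 0.31733152 0.23861934] [-1.79979083e+02  1.55205189e-02 -1.50358084e+02] [-0.57 -1.29  1.23 -0.09  0.1   0.02]
```

View pics/wm1.png

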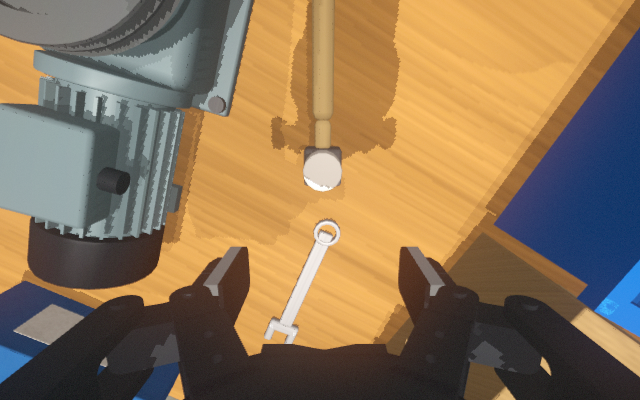

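```bash
python3 - <<'E'
from h import *
im=cv2.imread('pics/wm1.png')[130:205,285:365]
cv2.imwrite('pics/c17.png',cv2.resize(im,None,fx=7,fy=7,interpolation=cv2.INTER_CUBIC))
d=ld('wm1')
for z in (.08,.084): print(onz(d,322.5,169,z).round(4))
print('handle dir', *[onz(d,u,v,.055).round(4) for u,v in ((322.5,10),(322.5,110))])
E
```

```text
[0.5616 0.3089 0.08  ]
[0.561  0.3086 0.084 ]
handle dir [0.4459 0.2433 0.055 ] [0.5174 0.2838 0.055 ]
```

View pics/c17.png

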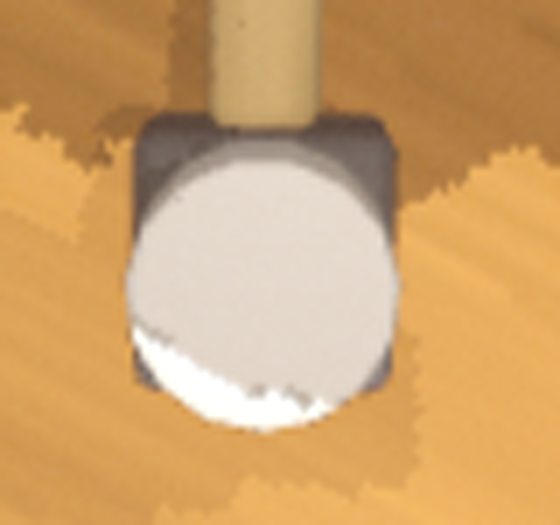

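```bash
python3 - <<'E'
from h import *
d=ld('wm1');S=ld('scene0');D=ld('side0')
print(onz(d,322.1,171.6,.084).round(4),[np.round(x,4) for x in tri((d,322.1,171.6),(S,403.7,272),(D,298.5,154.5))])
to(.563,.3085,.16,-150.3)
E
```

```text
[0.5632 0.3095 0.084 ] [array([0.5647, 0.3092, 0.0789]), array([1.0025, 0.3569, 0.9905])]
shift mm [18.5  0.4 79.5] turn -0.0014 clock 12.75 pos [0.5793 0.3173 0.2395] [-1.7997e+02  1.2000e-01 -1.5038e+02] F [-0.47 -0.74 -0.85]
```

>>> drive_tool(motion=[[[-0.6,18,0.5,40,0],[-0.6,18,0.5,75,0],[-0.6,18,0.5,75,0],[-0.6,18,0.5,75,0],[-0.6,18,0.5,75,0]]])

```text
clock: 13.25
position: [0.5651, 0.3102, 0.1663]
eef_rot: [-180.0, 0.3, -150.3]
ft_force: [-0.7, 0.1, 0.7]
grip_width: 0.0682
```

```bash
python3 - <<'E'
from h import *
im,s=grab('wrist','wm2'); print(s['position'],s['eef_rot'],s['dq'].round(2))
im=cv2.imread('pics/wm2.png')[170:310,240:410]
cv2.imwrite('pics/c18.png',cv2.resize(im,None,fx=4,fy=4,interpolation=cv2.INTER_CUBIC))
E
```

```text
[0.56507407 0.31016203 0.16631062] [-179.96488551    0.32373463 -150.34819757] [ 0.24  0.04  0.63 -0.34  0.06 -0.02]
```

View pics/c18.png

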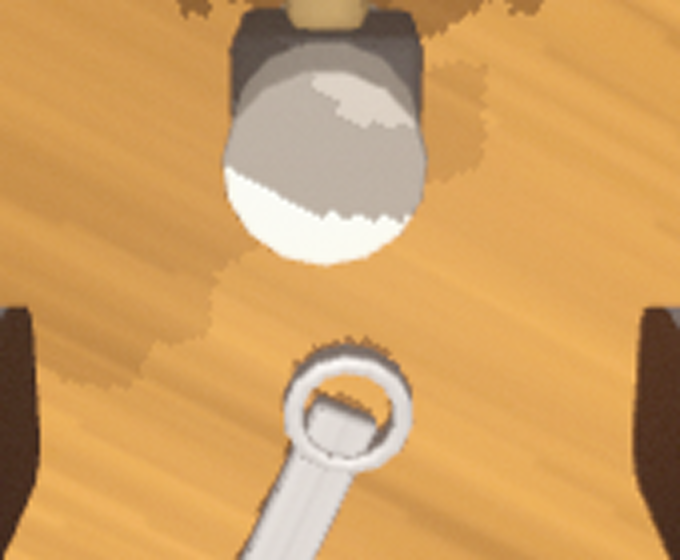

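```bash
python3 - <<'E'
from h import *
d=ld('wm1');e=ld('wm2')
print(onz(e,320.9,211.6,.084).round(4),[np.round(x,4) for x in tri((d,322.1,171.6),(e,320.9,211.6))])
to(.5643,.3088,.042,-150.4)
E
```

```text
[0.5633 0.3095 0.084 ] [array([0.5631, 0.3094, 0.0848]), array([0.0035, 0.0035])]
shift mm [  1.5  -0.9 124.3] turn 0.001 clock 13.3 pos [0.5652 0.3103 0.1663] [-179.96    0.34 -150.34] F [0.6  0.33 0.36]
```

>>> drive_tool(motion=[[[-0.6,2,-1,40,0],[-0.6,2,-1,80,0],[-0.6,2,-1,110,0],[-0.6,2,-1,125,0],[-0.6,2,-1,125,0],[-0.6,2,-1,125,0]]])

```text
clock: 13.9
position: [0.5632, 0.3085, 0.0396]
eef_rot: [-180.0, 0.2, -150.3]
ft_force: [-0.0, -0.1, 1.2]
grip_width: 0.0684
```

```bash
python3 - <<'E'
from h import *
im,s=grab('wrist','wm3'); print(s['position'],s['eef_rot'],s['dq'].round(2),s['ft_force'])
E
```

```text
[0.56320599 0.30851633 0.03964566] [-1.79984929e+02  1.65397921e-01 -1.50311884e+02] [-0.07 -0.99  0.95 -0.13 -0.02 -0.04] [-0.0193161  -0.13993896  1.15147712]
```

View pics/wm3.png

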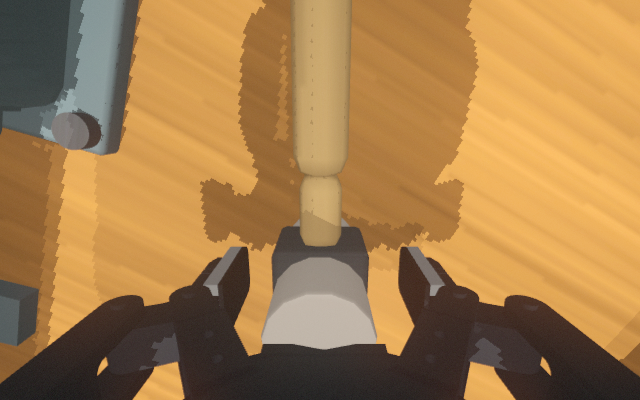

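The mallet block at (320,260) is between the jaws, with the handle running up the image. Closing.

>>> drive_tool(motion=[[[1,0,0,0,0],[1,0,0,0,0],[1,0,0,0,0],[1,0,0,0,0],[1,0,0,0,0],[1,0,0,0,0]]], force=100)

```text
clock: 14.55
position: [0.5633, 0.3083, 0.0398]
eef_rot: [-180.0, 0.2, -150.3]
ft_force: [0.6, -1.4, 6.0]
grip_width: 0.0348
```

```bash
python3 - <<'E'
from h import *
s=ctrl.read_state();print(s['position'],s['eef_rot'],s['ft_force'],s['grip_width'])
E
```

```text
[0.56333105 0.30832448 0.03983199] [-179.95023884    0.22199723 -150.31900416] [ 0.55436758 -1.36676657  5.99676828] 0.03477164539356108
```

>>> drive_tool(motion=[[[1,0,0,-5,0],[1,0,0,-15,0],[1,0,0,-40,0],[1,0,0,-80,0],[1,0,0,-125,0],[1,0,0,-175,0],[1,0,0,-225,0],[1,0,0,-285,0]]])

```text
clock: 15.35
position: [0.5605, 0.3075, 0.3148]
eef_rot: [180.0, -0.1, -150.3]
ft_force: [1.6, 1.8, -4.2]
grip_width: 0.035
```

```bash
python3 - <<'E'
from h import *
to(.5174,.1119,.33,-150.3)
grab('side','d9');grab('scene','s9')
to(.5174,.1119,.33,-150.3)
s=ctrl.read_state();print(s['ft_force'],s['ft_torque'],s['grip_width'])
f=lambda n,a,b,c,d,s:cv2.resize(cv2.imread(f'pics/{n}.png')[a:b,c:d],None,fx=s,fy=s,interpolation=cv2.INTER_CUBIC)
cv2.imwrite('pics/c19.png',np.hstack([cv2.resize(f('s9',100,300,340,540,2),(380,380)),cv2.resize(f('d9',30,230,200,400,2),(380,380))]))
E
```

```text
shift mm [ 134.3 -148.6  -15.2] turn -0.0 clock 15.35 pos [0.5605 0.3075 0.3148] [ 1.7998e+02 -7.0000e-02 -1.5030e+02] F [ 1.65  1.76 -4.23]
shift mm [ 138.  -148.1   -8. ] turn 0.0 clock 15.45 pos [0.5638 0.3089 0.322 ] [-179.92    0.79 -150.3 ] F [ 0.82  0.89 -3.15]
[ 0.81539003  0.88666133 -3.1455264 ] [ 0.04219825 -0.07557623 -0.03005095] 0.034945613082323024
```

View pics/c19.png

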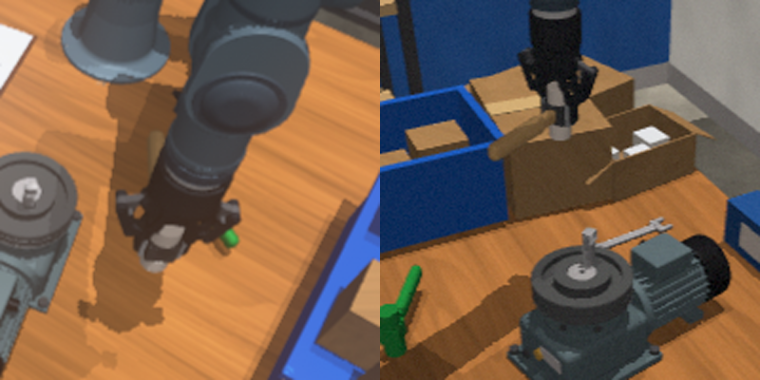

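>>> drive_tool(motion=[[[1,25,-27,-6,0],[1,52,-56,-6,0],[1,79,-85,-6,0],[1,105,-113,-6,0],[1,125,-135,-6,0],[1,136,-147,-6,0],[1,138,-148,-6,0],[1,138,-148,-6,0]]])

```text
clock: 16.25
position: [0.5147, 0.1112, 0.3183]
eef_rot: [179.9, -0.0, -150.3]
ft_force: [0.1, 1.0, -4.5]
grip_width: 0.035
```

```bash
python3 - <<'E'
from h import *
to(.5174,.1119,.29,-150.3)
grab('side','d10');grab('scene','s10')
to(.5174,.1119,.29,-150.3)
s=ctrl.read_state();print(s['ft_force'],s['ft_torque'],s['grip_width'])
f=lambda n,a,b,c,d,s:cv2.resize(cv2.imread(f'pics/{n}.png')[a:b,c:d],None,fx=s,fy=s,interpolation=cv2.INTER_CUBIC)
cv2.imwrite('pics/c20.png',np.hstack([cv2.resize(f('s10',110,230,290,410,3),(380,380)),cv2.resize(f('d10',80,200,250,370,3),(380,380))]))
E
```

```text
shift mm [-2.7 -0.8 28.3] turn -0.0005 clock 16.25 pos [0.5147 0.1112 0.3183] [ 1.7992e+02 -3.0000e-02 -1.5033e+02] F [ 0.1   1.01 -4.52]
shift mm [-1.9 -1.2 28.5] turn 0.001 clock 16.35 pos [0.5151 0.1119 0.3185] [ 179.95   -0.   -150.24] F [-0.08 -0.45 -4.46]
[-0.08288526 -0.45321489 -4.46371886] [ 0.04642043 -0.08508741 -0.04131812] 0.03430273409935265
```

View pics/c20.png

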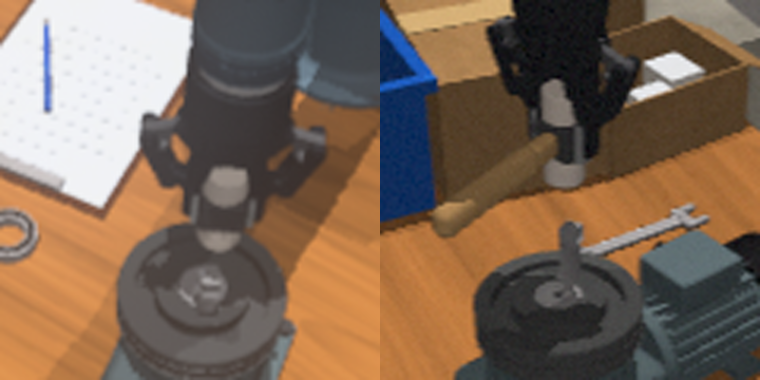

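```bash
python3 - <<'E'
from h import *
S=ld('s10');D=ld('d10')
f=lambda n,a,b,c,d,s:cv2.resize(cv2.imread(f'pics/{n}.png')[a:b,c:d],None,fx=s,fy=s,interpolation=cv2.INTER_CUBIC)
cv2.imwrite('pics/c21.png',np.hstack([f('s10',155,215,330,382,7),f('d10',120,180,283,335,7)]))
m=np.array([.5151,.1119]); T=np.array([-.868,-.496])
for nm,x in (('mallet bottom front-most guess',[.5151,.1119,.2785]),('key top',[.5174,.1119,.228])): print(nm,np.round(proj(S,x),1),np.round(proj(D,x),1))
E
```

```text
mallet bottom front-most guess [358.5 182.7] [308.  135.4]
key top [356.4 194.6] [309.2 151. ]
```

View pics/c21.png

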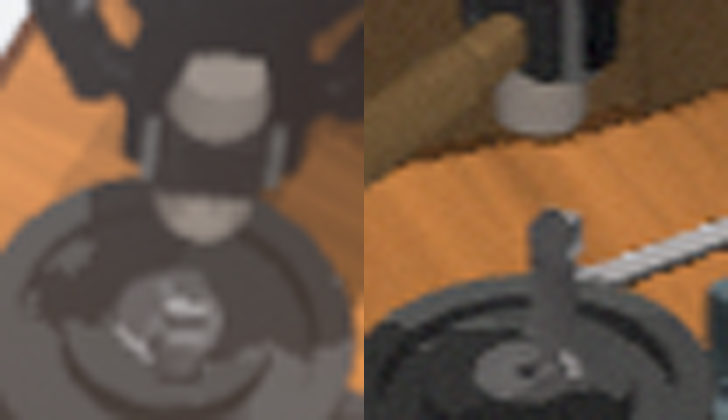

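```bash
python3 - <<'E'
from h import *
S=ld('s10');D=ld('d10')
print(tri((S,359.2,184.1),(D,308.4,135.6)))
for v in (196,197.5,198.6): print(tri((S,357,v),(D,310.3,151.4)))
g=cv2.imread('pics/s10.png');cv2.imwrite('pics/c22.png',cv2.resize(g[185:212,340:372],None,fx=20,fy=20,interpolation=cv2.INTER_NEAREST))
E
```

```text
(array([0.51673125, 0.11458459, 0.27622621]), [np.float64(0.56749759308998), np.float64(0.5674975930900055)])
(array([0.51988518, 0.11406168, 0.22542072]), [np.float64(1.54482682617001), np.float64(1.544826826169928)])
(array([0.52170098, 0.11631202, 0.22314334]), [np.float64(0.741323763726889), np.float64(0.7413237637267144)])
(array([0.52303435, 0.11796378, 0.22147337]), [np.float64(0.15163137570360244), np.float64(0.15163137570380605)])
```

View pics/c22.png

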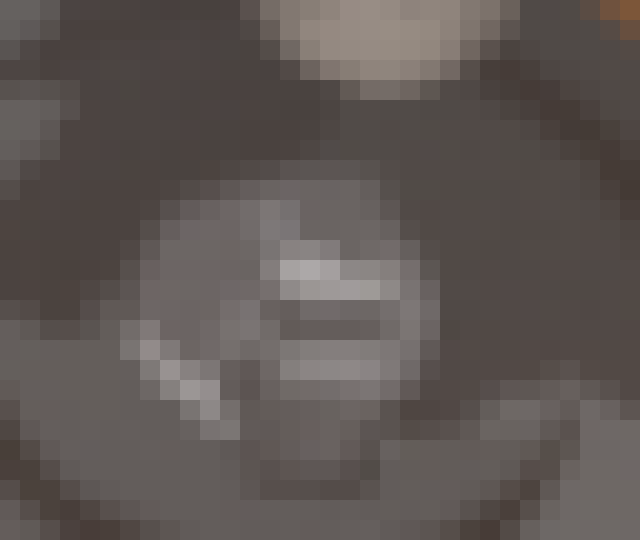

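>>> drive_tool(motion=[[[1,-3,-1,10,0],[1,-4,-1,22,0],[1,-4,-1,32,0],[1,-4,-1,34,0],[1,-4,-1,34,0],[1,-4,-1,34,0]]])

```text
clock: 16.95
position: [0.5191, 0.1121, 0.285]
eef_rot: [-180.0, 0.0, -150.3]
ft_force: [0.6, -0.4, -4.7]
grip_width: 0.0348
```

```bash
python3 - <<'E'
from h import *
to(.5193,.1134,.27,-150.3)
grab('side','d11');grab('scene','s11');grab('wrist','w11')
to(.5193,.1134,.27,-150.3)
f=lambda n,a,b,c,d,s:cv2.resize(cv2.imread(f'pics/{n}.png')[a:b,c:d],None,fx=s,fy=s,interpolation=cv2.INTER_CUBIC)
cv2.imwrite('pics/c23.png',np.hstack([f('s11',155,215,330,382,7),f('d11',120,180,283,335,7)]))
E
```

```text
shift mm [-0.9  1.  15. ] turn -0.0001 clock 16.95 pos [0.5191 0.1121 0.285 ] [-1.8000e+02  1.0000e-02 -1.5031e+02] F [ 0.59 -0.37 -4.66]
shift mm [-0.6  1.2 15.4] turn -0.0003 clock 17.1 pos [0.5194 0.112  0.2854] [-1.7998e+02  7.0000e-02 -1.5032e+02] F [ 0.37  0.56 -4.5 ]
```

View pics/c23.png

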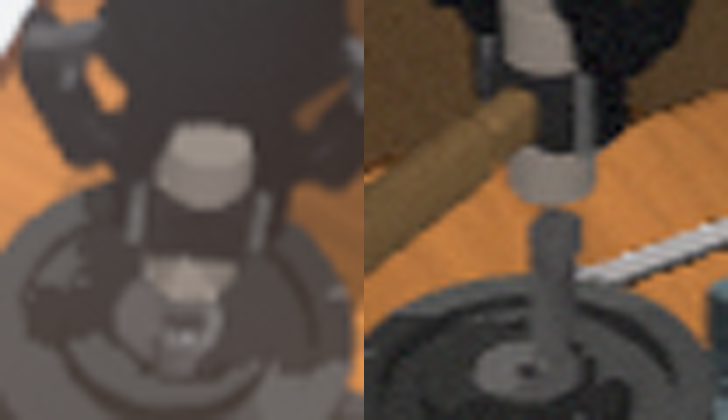

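View pics/w11.png

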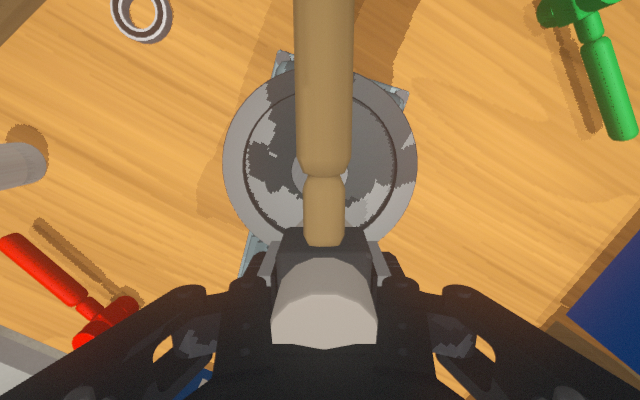

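>>> drive_tool(motion=[[[1,0,1,4,0],[1,0,1,8,0],[1,0,1,11,0],[1,0,1,12.5,0],[1,0,1,13,0]]])

```text
clock: 17.6
position: [0.5183, 0.1129, 0.2714]
eef_rot: [180.0, -0.0, -150.3]
ft_force: [-0.2, 0.3, -4.3]
grip_width: 0.0351
```

```bash
python3 - <<'E'
from h import *
to(.5193,.1134,.27,-150.3)
E
```

```text
shift mm [-1.1 -0.1  1.4] turn -0.0001 clock 17.6 pos [0.5183 0.1129 0.2714] [ 1.7998e+02 -3.0000e-02 -1.5031e+02] F [-0.22  0.28 -4.25]
```

>>> drive_tool(motion=[[[1,-0.5,0,1,0],[1,-0.5,0,2,0],[1,-0.5,0,3,0],[1,-0.5,0,3,0]]])

```text
clock: 18.0
position: [0.5189, 0.1132, 0.2687]
eef_rot: [180.0, -0.0, -150.3]
ft_force: [-0.8, 1.2, -4.7]
grip_width: 0.0347
```

>>> drive_tool(motion=[[[1,0,0,0.7,0],[1,0,0,1.4,0],[1,0,0,2,0],[1,0,0,2,0]]])

```text
clock: 18.4
position: [0.5193, 0.1132, 0.2674]
eef_rot: [-180.0, 0.1, -150.3]
ft_force: [-1.1, -0.7, -1.1]
grip_width: 0.0349
```

Contact made, about 3.5 N at z=0.267. At least 5 mm of free travel remains, so I go on in small steps.

>>> drive_tool(motion=[[[1,0,0,0.8,0],[1,0,0,1.6,0],[1,0,0,2.4,0],[1,0,0,3,0],[1,0,0,3,0]]])

```text
clock: 18.9
position: [0.5189, 0.1131, 0.2637]
eef_rot: [180.0, -0.0, -150.3]
ft_force: [-0.4, -0.4, -2.4]
grip_width: 0.0346
```

>>> drive_tool(motion=[[[1,0,0,0.5,0],[1,0,0,1.0,0],[1,0,0,1.4,0],[1,0,0,1.4,0]]])

```text
clock: 19.3
position: [0.5189, 0.1131, 0.2624]
eef_rot: [180.0, -0.0, -150.3]
ft_force: [1.0, 0.2, -2.5]
grip_width: 0.0347
```

```bash
python3 - <<'E'
from h import *
to(.5193,.1134,.27,-150.3)
grab('side','d12');grab('scene','s12')
f=lambda n,a,b,c,d,s:cv2.resize(cv2.imread(f'pics/{n}.png')[a:b,c:d],None,fx=s,fy=s,interpolation=cv2.INTER_CUBIC)
cv2.imwrite('pics/c24.png',np.hstack([f('s12',155,215,330,382,7),f('d12',120,180,283,335,7)]))
E
```

```text
shift mm [-0.4  0.1 -7.6] turn -0.0002 clock 19.3 pos [0.5189 0.1131 0.2624] [ 180.     -0.   -150.31] F [ 1.01  0.15 -2.54]
```

View pics/c24.png

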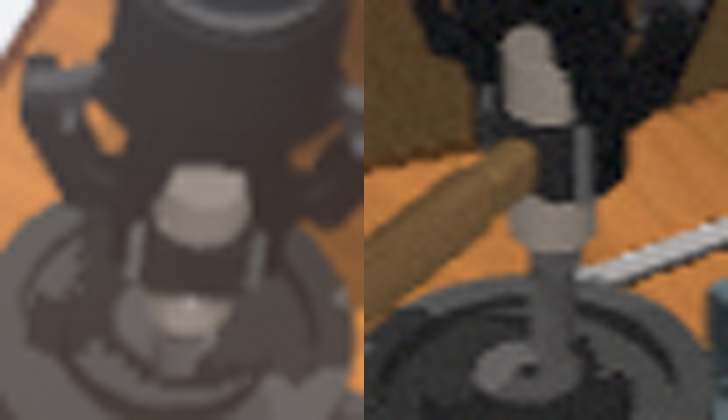

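The mallet face is centred on the key head in both views, and the key is upright. Continuing with a force check after each step.

>>> drive_tool(motion=[[[1,0,0,0.5,0],[1,0,0,1.0,0],[1,0,0,1.4,0],[1,0,0,1.4,0]]])

```text
clock: 19.8
position: [0.5189, 0.1132, 0.261]
eef_rot: [180.0, -0.0, -150.3]
ft_force: [0.2, -0.8, -1.1]
grip_width: 0.035
```

>>> drive_tool(motion=[[[1,0,0,0.5,0],[1,0,0,1.0,0],[1,0,0,1.4,0],[1,0,0,1.4,0]]])

```text
clock: 20.2
position: [0.5189, 0.1132, 0.2596]
eef_rot: [180.0, -0.0, -150.3]
ft_force: [0.3, -0.5, -1.8]
grip_width: 0.035
```

>>> drive_tool(motion=[[[1,0,0,0.5,0],[1,0,0,1.0,0],[1,0,0,1.4,0],[1,0,0,1.4,0]]])

```text
clock: 20.6
position: [0.5189, 0.1132, 0.2581]
eef_rot: [180.0, -0.0, -150.3]
ft_force: [-0.8, -0.2, -2.0]
grip_width: 0.0348
```

>>> drive_tool(motion=[[[1,0,0,0.5,0],[1,0,0,1.0,0],[1,0,0,1.4,0],[1,0,0,1.4,0]]])

```text
clock: 21.0
position: [0.5189, 0.1132, 0.2568]
eef_rot: [180.0, -0.0, -150.3]
ft_force: [-0.6, -0.7, -1.1]
grip_width: 0.035
```

>>> drive_tool(motion=[[[1,0,0,0.5,0],[1,0,0,1.0,0],[1,0,0,1.4,0],[1,0,0,1.4,0]]])

```text
clock: 21.4
position: [0.519, 0.1132, 0.2554]
eef_rot: [180.0, 0.0, -150.3]
ft_force: [0.4, -0.6, -1.7]
grip_width: 0.0353
```

>>> drive_tool(motion=[[[1,0,0,0.5,0],[1,0,0,1.0,0],[1,0,0,1.4,0],[1,0,0,1.4,0]]])

```text
clock: 21.8
position: [0.5189, 0.1132, 0.254]
eef_rot: [180.0, -0.0, -150.3]
ft_force: [0.3, -1.1, -0.6]
grip_width: 0.0346
```

>>> drive_tool(motion=[[[1,0,0,0.5,0],[1,0,0,1.0,0],[1,0,0,1.4,0],[1,0,0,1.4,0]]])

```text
clock: 22.2
position: [0.5189, 0.1131, 0.2527]
eef_rot: [-180.0, 0.0, -150.3]
ft_force: [-1.4, -1.9, 0.4]
grip_width: 0.0349
```

>>> drive_tool(motion=[[[1,0,0,0.5,0],[1,0,0,1.0,0],[1,0,0,1.2,0],[1,0,0,1.2,0]]])

```text
clock: 22.6
position: [0.5189, 0.113, 0.2516]
eef_rot: [-180.0, -0.0, -150.3]
ft_force: [-2.7, -1.7, 2.8]
grip_width: 0.0348
```

>>> drive_tool(motion=[[[1,0,0,0.3,0],[1,0,0,0.6,0],[1,0,0,0.6,0]]])

```text
clock: 22.9
position: [0.5189, 0.113, 0.2511]
eef_rot: [-180.0, 0.0, -150.3]
ft_force: [-2.4, -2.1, 5.2]
grip_width: 0.0351
```

>>> drive_tool(motion=[[[1,0,0,0.3,0],[1,0,0,0.6,0],[1,0,0,0.6,0]]])

```text
clock: 23.2
position: [0.5188, 0.113, 0.2505]
eef_rot: [-180.0, -0.0, -150.3]
ft_force: [-3.3, -1.1, 5.4]
grip_width: 0.0347
```

```bash
python3 - <<'E'
from h import *
grab('side','d13');grab('scene','s13')
s=ctrl.read_state();print(s['ft_force'],s['ft_torque'],s['position'],s['eef_rot'])
f=lambda n,a,b,c,d,s:cv2.resize(cv2.imread(f'pics/{n}.png')[a:b,c:d],None,fx=s,fy=s,interpolation=cv2.INTER_CUBIC)
cv2.imwrite('pics/c25.png',np.hstack([f('s13',155,215,330,382,7),f('d13',120,180,283,335,7)]))
E
```

```text
[-2.958263   -2.4023498   5.78982432] [-0.61158335  0.77538315 -0.06231377] [0.51884792 0.11298812 0.25055945] [-1.79975365e+02 -4.17578993e-03 -1.50312988e+02]
```

View pics/c25.png

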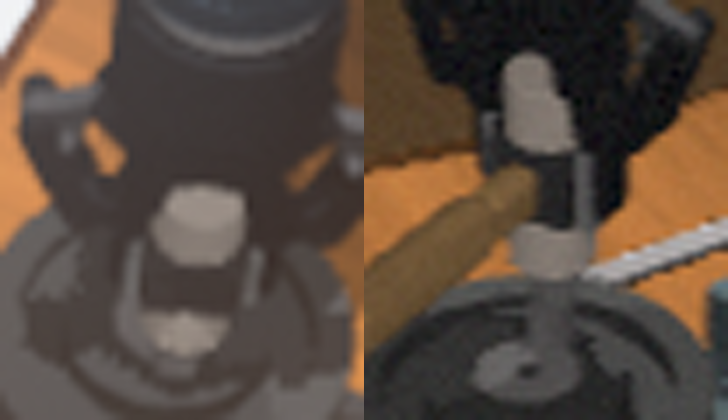

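>>> drive_tool(motion=[[[1,0,0,0.3,0],[1,0,0,0.6,0],[1,0,0,0.6,0]]])

```text
clock: 23.6
position: [0.5188, 0.1129, 0.25]
eef_rot: [-180.0, -0.0, -150.3]
ft_force: [-3.9, -1.6, 6.2]
grip_width: 0.0348
```

>>> drive_tool(motion=[[[1,0,0,0.3,0],[1,0,0,0.6,0],[1,0,0,0.6,0]]])

```text
clock: 23.9
position: [0.5188, 0.1129, 0.2495]
eef_rot: [-180.0, -0.0, -150.3]
ft_force: [-4.2, -2.9, 5.6]
grip_width: 0.0345
```

Lateral load is building (about 5 N) because the key is straightening under the face. I'll lift off briefly to relieve it, then press again.

>>> drive_tool(motion=[[[1,0,0,-2,0],[1,0,0,-3,0],[1,0,0,-2,0],[1,0,0,-1,0],[1,0,0,-0.4,0],[1,0,0,-0.4,0]]])

```text
clock: 24.5
position: [0.5188, 0.1133, 0.2493]
eef_rot: [180.0, -0.0, -150.3]
ft_force: [-1.0, -0.0, -3.1]
grip_width: 0.0349
```

>>> drive_tool(motion=[[[1,0,0,0.4,0],[1,0,0,0.8,0],[1,0,0,1.0,0],[1,0,0,1.0,0]]])

```text
clock: 24.9
position: [0.519, 0.1132, 0.2487]
eef_rot: [-180.0, 0.0, -150.3]
ft_force: [-1.1, -0.5, 0.3]
grip_width: 0.0348
```

>>> drive_tool(motion=[[[1,0,0,0.4,0],[1,0,0,0.8,0],[1,0,0,0.8,0]]])

```text
clock: 25.2
position: [0.5189, 0.1131, 0.2477]
eef_rot: [-180.0, 0.0, -150.3]
ft_force: [-1.2, -0.5, 0.1]
grip_width: 0.0348
```

>>> drive_tool(motion=[[[1,0,0,0.4,0],[1,0,0,0.8,0],[1,0,0,1.2,0],[1,0,0,1.2,0]]])

```text
clock: 25.6
position: [0.5189, 0.1131, 0.2465]
eef_rot: [-180.0, -0.0, -150.3]
ft_force: [-2.6, -0.6, 3.5]
grip_width: 0.0348
```

>>> drive_tool(motion=[[[1,0,0,0.3,0],[1,0,0,0.6,0],[1,0,0,0.6,0]]])

```text
clock: 25.9
position: [0.5189, 0.113, 0.246]
eef_rot: [-180.0, -0.0, -150.3]
ft_force: [-3.5, -1.3, 3.8]
grip_width: 0.0349
```

>>> drive_tool(motion=[[[1,0,0,0.4,0],[1,0,0,0.8,0],[1,0,0,0.8,0]]])

```text
clock: 26.2
position: [0.5189, 0.113, 0.2453]
eef_rot: [-180.0, -0.0, -150.3]
ft_force: [-4.9, -1.9, 5.0]
grip_width: 0.0349
```

>>> drive_tool(motion=[[[1,0,0,-2,0],[1,0,0,-3,0],[1,0,0,-2,0],[1,0,0,-1,0],[1,0,0,0,0],[1,0,0,0.4,0],[1,0,0,0.4,0]]])

```text
clock: 26.9
position: [0.519, 0.1132, 0.2449]
eef_rot: [180.0, 0.0, -150.3]
ft_force: [-0.7, -0.5, -2.0]
grip_width: 0.0352
```

>>> drive_tool(motion=[[[1,0,0,0.4,0],[1,0,0,0.8,0],[1,0,0,1.2,0],[1,0,0,1.2,0]]])

```text
clock: 27.3
position: [0.5189, 0.1131, 0.2436]
eef_rot: [-180.0, 0.0, -150.3]
ft_force: [-2.5, -1.2, 0.5]
grip_width: 0.0348
```

```bash
python3 - <<'E'
from h import *
grab('side','d14');grab('scene','s14')
s=ctrl.read_state();print(s['ft_force'],s['ft_torque'],s['position'],s['eef_rot'])
f=lambda n,a,b,c,d,s:cv2.resize(cv2.imread(f'pics/{n}.png')[a:b,c:d],None,fx=s,fy=s,interpolation=cv2.INTER_CUBIC)
cv2.imwrite('pics/c26.png',np.hstack([f('s14',155,215,330,382,7),f('d14',120,180,283,335,7)]))
E
```

```text
[-2.04752009 -0.83769538  0.34758503] [-0.03942983  0.38938266  0.02304831] [0.51896472 0.11312626 0.24356486] [-1.79993492e+02  7.51233843e-03 -1.50311477e+02]
```

View pics/c26.png

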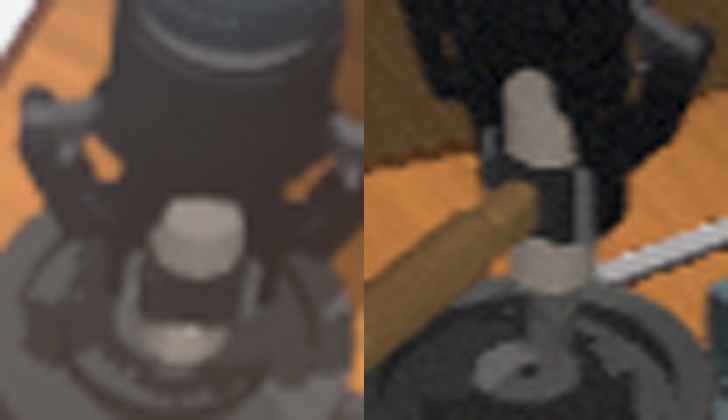

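>>> drive_tool(motion=[[[1,0,0,0.4,0],[1,0,0,0.8,0],[1,0,0,1.0,0],[1,0,0,1.0,0]]])

```text
clock: 27.8
position: [0.5189, 0.1131, 0.2426]
eef_rot: [-180.0, -0.0, -150.3]
ft_force: [-2.2, -1.2, 2.4]
grip_width: 0.0348
```

>>> drive_tool(motion=[[[1,0,0,0.4,0],[1,0,0,0.8,0],[1,0,0,0.8,0]]])

```text
clock: 28.1
position: [0.5189, 0.1131, 0.2419]
eef_rot: [-180.0, 0.0, -150.3]
ft_force: [-3.8, -1.5, 5.7]
grip_width: 0.0349
```

>>> drive_tool(motion=[[[1,0,0,0.3,0],[1,0,0,0.5,0],[1,0,0,0.5,0]]])

```text
clock: 28.4
position: [0.519, 0.113, 0.2416]
eef_rot: [-180.0, 0.0, -150.3]
ft_force: [-3.8, -2.2, 5.4]
grip_width: 0.0349
```

>>> drive_tool(motion=[[[1,0,0,0.3,0],[1,0,0,0.6,0],[1,0,0,0.6,0]]])

```text
clock: 28.7
position: [0.5189, 0.113, 0.2412]
eef_rot: [-180.0, 0.0, -150.3]
ft_force: [-4.2, -1.3, 6.6]
grip_width: 0.035
```

>>> drive_tool(motion=[[[1,0,0,0.3,0],[1,0,0,0.6,0],[1,0,0,0.6,0]]])

```text
clock: 29.0
position: [0.5189, 0.113, 0.2409]
eef_rot: [-180.0, 0.0, -150.3]
ft_force: [-4.2, -1.7, 8.5]
grip_width: 0.0351
```

>>> drive_tool(motion=[[[1,0,0,0.3,0],[1,0,0,0.5,0],[1,0,0,0.5,0]]])

```text
clock: 29.3
position: [0.5189, 0.113, 0.2406]
eef_rot: [-179.9, 0.0, -150.3]
ft_force: [-5.6, -1.6, 10.3]
grip_width: 0.0349
```

>>> drive_tool(motion=[[[1,0,0,0.3,0],[1,0,0,0.6,0],[1,0,0,0.6,0]]])

```text
clock: 29.6
position: [0.519, 0.1129, 0.2403]
eef_rot: [-179.9, 0.1, -150.3]
ft_force: [-6.1, -1.9, 11.5]
grip_width: 0.035
```

>>> drive_tool(motion=[[[1,0,0,-2,0],[1,0,0,-4,0],[1,0,0,-4,0],[1,0,0,-2.5,0],[1,0,0,-1.5,0],[1,0,0,-0.8,0],[1,0,0,-0.8,0]]])

```text
clock: 30.3
position: [0.519, 0.1133, 0.2403]
eef_rot: [-180.0, 0.0, -150.3]
ft_force: [-2.7, -0.2, 4.4]
grip_width: 0.0347
```

>>> drive_tool(motion=[[[1,0,0,0.4,0],[1,0,0,0.8,0],[1,0,0,0.8,0]]])

```text
clock: 30.6
position: [0.5191, 0.1132, 0.2401]
eef_rot: [-180.0, 0.1, -150.3]
ft_force: [-3.6, 0.5, 8.0]
grip_width: 0.0347
```

>>> drive_tool(motion=[[[1,0,0,0.4,0],[1,0,0,0.8,0],[1,0,0,0.8,0]]])

```text
clock: 30.9
position: [0.5192, 0.1132, 0.2399]
eef_rot: [-179.9, 0.1, -150.3]
ft_force: [-5.6, -0.8, 9.8]
grip_width: 0.0348
```

>>> drive_tool(motion=[[[1,0,0,0.4,0],[1,0,0,0.8,0],[1,0,0,0.8,0]]])

```text
clock: 31.2
position: [0.5192, 0.1131, 0.2396]
eef_rot: [-179.9, 0.1, -150.3]
ft_force: [-6.6, -0.7, 13.2]
grip_width: 0.035
```

>>> drive_tool(motion=[[[1,0,0,0.3,0],[1,0,0,0.6,0],[1,0,0,0.6,0]]])

```text
clock: 31.5
position: [0.5193, 0.1131, 0.2394]
eef_rot: [-179.9, 0.2, -150.3]
ft_force: [-6.9, -1.0, 15.0]
grip_width: 0.0349
```

```bash
python3 - <<'E'
from h import *
grab('side','d15');grab('scene','s15');grab('wrist','w15')
s=ctrl.read_state();print(s['ft_force'],s['ft_torque'],s['position'],s['eef_rot'])
f=lambda n,a,b,c,d,s:cv2.resize(cv2.imread(f'pics/{n}.png')[a:b,c:d],None,fx=s,fy=s,interpolation=cv2.INTER_CUBIC)
cv2.imwrite('pics/c27.png',np.hstack([f('s15',155,215,330,382,7),f('d15',120,180,283,335,7)]))
E
```

```text
[-6.3043312  -1.24963529 14.07066953] [-0.20649567  1.43240659 -0.11806571] [0.5192756  0.11306663 0.23942595] [-1.79903581e+02  1.58620189e-01 -1.50310364e+02]
```

View pics/c27.png

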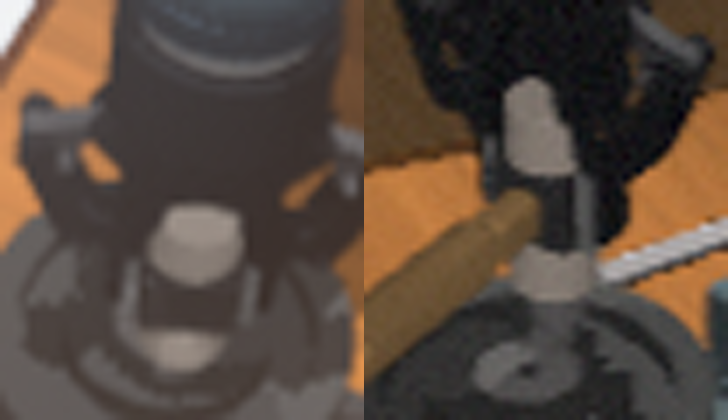

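View pics/w15.png

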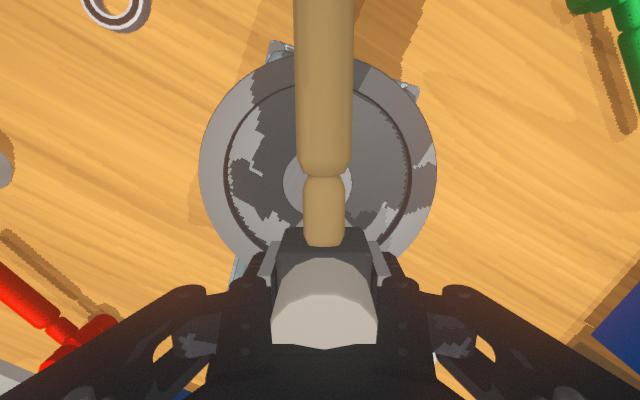

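Push is about 19 N with 6.5 N of outward side load, which comes from the arm's own compliance. I'll trim the side load by shifting slightly inward before the last push.

>>> drive_tool(motion=[[[1,0.2,0.06,0,0],[1,0.4,0.12,0,0],[1,0.4,0.12,0,0]]])

```text
clock: 31.95
position: [0.5192, 0.113, 0.2394]
eef_rot: [-179.9, 0.2, -150.3]
ft_force: [-5.4, -0.8, 15.3]
grip_width: 0.0348
```

>>> drive_tool(motion=[[[1,0.4,0.1,0,0],[1,0.8,0.2,0,0],[1,1.2,0.2,0,0],[1,1.2,0.2,0,0]]])

```text
clock: 32.35
position: [0.519, 0.1129, 0.2394]
eef_rot: [-179.9, 0.3, -150.3]
ft_force: [-3.1, 0.2, 12.5]
grip_width: 0.0343
```

>>> drive_tool(motion=[[[1,0.3,0.1,0.3,0],[1,0.6,0.2,0.7,0],[1,0.6,0.2,1.0,0],[1,0.6,0.2,1.0,0]]])

```text
clock: 32.75
position: [0.519, 0.113, 0.2393]
eef_rot: [-179.9, 0.4, -150.3]
ft_force: [-4.2, 1.2, 15.9]
grip_width: 0.0346
```

>>> drive_tool(motion=[[[1,0.3,0,0.3,0],[1,0.4,0,0.6,0],[1,0.4,0,0.6,0]]])

```text
clock: 33.05
position: [0.5189, 0.1129, 0.2392]
eef_rot: [-179.8, 0.5, -150.3]
ft_force: [-3.7, 0.6, 17.4]
grip_width: 0.0349
```

```bash
python3 - <<'E'
from h import *
s=ctrl.read_state();print(s['ft_force'],s['ft_torque'],s['position'],s['eef_rot'])
E
```

```text
[-3.7447203   0.56755365 17.40253612] [ 0.16417716  0.77026839 -0.02680274] [0.51892359 0.11292111 0.23917125] [-179.8456048     0.46233128 -150.29782641]
```

>>> drive_tool(motion=[[[1,0,0,0.2,0],[1,0,0,0.2,0]]])

```text
clock: 33.25
position: [0.519, 0.1129, 0.2392]
eef_rot: [-179.8, 0.5, -150.3]
ft_force: [-3.7, 0.8, 18.4]
grip_width: 0.0349
```

Push is about 22.5 N, inside the 20–25 N band. Lifting off straight up.

>>> drive_tool(motion=[[[1,0,0,-2,0],[1,0,0,-5,0],[1,0,0,-12,0],[1,0,0,-25,0],[1,0,0,-45,0],[1,0,0,-70,0],[1,0,0,-85,0],[1,0,0,-85,0]]])

```text
clock: 34.05
position: [0.5174, 0.1123, 0.3215]
eef_rot: [-179.9, 0.1, -150.3]
ft_force: [-0.5, -0.5, -4.6]
grip_width: 0.0348
```

```bash
python3 - <<'E'
from h import *
to(.5637,.3083,.32,-150.3)
grab('side','d16');grab('scene','s16')
f=lambda n,a,b,c,d,s:cv2.resize(cv2.imread(f'pics/{n}.png')[a:b,c:d],None,fx=s,fy=s,interpolation=cv2.INTER_CUBIC)
cv2.imwrite('pics/c28.png',np.hstack([f('s16',155,215,330,382,7),f('d16',120,180,283,335,7)]))
E
```

```text
shift mm [-137.3  147.3    1.5] turn -0.0002 clock 34.05 pos [0.5174 0.1123 0.3215] [-1.7993e+02  1.5000e-01 -1.5031e+02] F [-0.49 -0.53 -4.64]
```

View pics/c28.png

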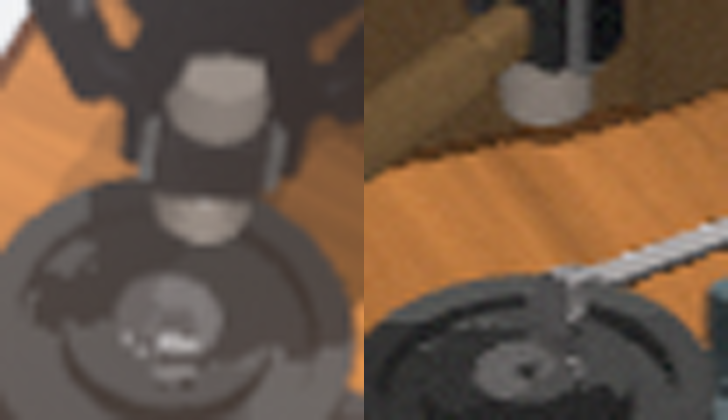

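The key now stands low and upright in both views, with its head at (570,285) in the side crop. Carrying the mallet back.

>>> drive_tool(motion=[[[1,-27,29,0,0],[1,-55,59,0,0],[1,-83,89,0,0],[1,-110,118,0,0],[1,-128,138,20,0],[1,-137,147,60,0],[1,-137,147,110,0],[1,-137,147,160,0]]])

```text
clock: 34.95
position: [0.5616, 0.3082, 0.1563]
eef_rot: [180.0, -0.1, -150.2]
ft_force: [0.8, 0.8, -5.2]
grip_width: 0.0347
```

```bash
python3 - <<'E'
from h import *
to(.5635,.3083,.060,-150.3)
im,s=grab('side','d17');grab('wrist','w17')
to(.5635,.3083,.060,-150.3)
E
```

```text
shift mm [-1.6 -0.8 96.3] turn 0.001 clock 34.95 pos [0.5616 0.3082 0.1563] [ 1.8000e+02 -1.0000e-01 -1.5024e+02] F [ 0.79  0.81 -5.24]
shift mm [-11.8  -1.6  86.9] turn 0.0003 clock 35.05 pos [0.5525 0.3038 0.1469] [ 179.83   -1.51 -150.28] F [-2.94 -0.73 -6.63]
```

View pics/w17.png

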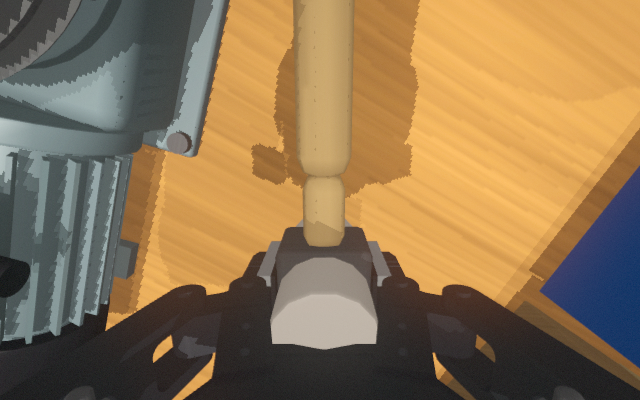

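>>> drive_tool(motion=[[[1,0,0,20,0],[1,0,0,40,0],[1,0,0,60,0],[1,0,0,75,0],[1,0,0,85,0],[1,0,0,90,0],[1,0,0,90,0],[1,0,0,90,0]]])

```text
clock: 35.85
position: [0.5634, 0.3082, 0.071]
eef_rot: [-180.0, 0.1, -150.3]
ft_force: [-0.2, 0.2, -5.1]
grip_width: 0.0349
```

```bash
python3 - <<'E'
from h import *
to(.5635,.3083,.040,-150.3)
grab('wrist','w18');grab('side','d18');grab('scene','s18')
to(.5635,.3083,.040,-150.3)
f=lambda n,a,b,c,d,s:cv2.resize(cv2.imread(f'pics/{n}.png')[a:b,c:d],None,fx=s,fy=s,interpolation=cv2.INTER_CUBIC)
cv2.imwrite('pics/c29.png',np.hstack([f('s18',190,310,360,450,4),f('d18',110,230,240,340,4)]))
E
```

```text
shift mm [-0.1  0.1 31. ] turn -0.0002 clock 35.85 pos [0.5634 0.3082 0.071 ] [-1.7999e+02  1.0000e-01 -1.5031e+02] F [-0.15  0.2  -5.05]
shift mm [-0.2  0.  30.9] turn -0.0001 clock 36.0 pos [0.5634 0.3082 0.0709] [-1.7999e+02  1.1000e-01 -1.5031e+02] F [-0.18 -0.45 -5.15]
```

View pics/c29.png

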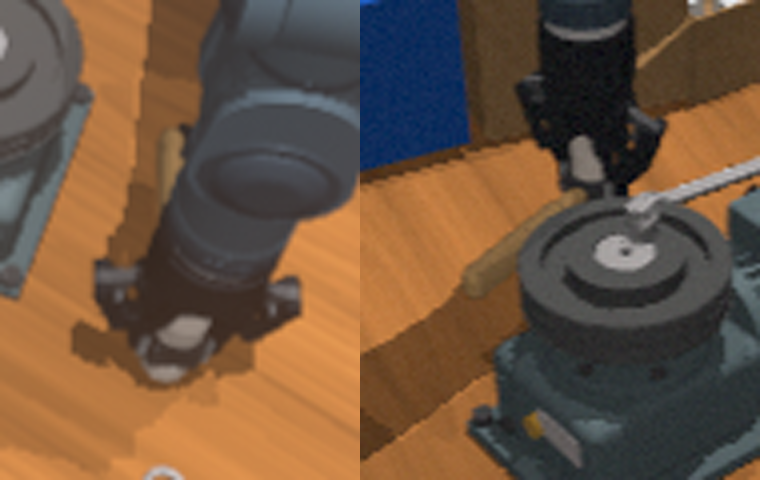

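>>> drive_tool(motion=[[[1,0,0,10,0],[1,0,0,20,0],[1,0,0,26,0],[1,0,0,28,0],[1,0,0,29,0],[1,0,0,29,0]]])

```text
clock: 36.6
position: [0.5627, 0.3079, 0.0408]
eef_rot: [180.0, -0.0, -150.3]
ft_force: [-0.7, -0.0, -4.5]
grip_width: 0.0348
```

>>> drive_tool(motion=[[[1,0,0,0.7,0],[1,0,0,1.4,0],[1,0,0,1.4,0]]])

```text
clock: 36.9
position: [0.563, 0.3081, 0.0398]
eef_rot: [-180.0, 0.1, -150.3]
ft_force: [-0.0, 1.5, -3.9]
grip_width: 0.0346
```

>>> drive_tool(motion=[[[1,0,0,0.6,0],[1,0,0,1.2,0],[1,0,0,1.2,0]]])

```text
clock: 37.2
position: [0.5631, 0.3081, 0.0398]
eef_rot: [-180.0, 0.1, -150.3]
ft_force: [-2.9, -1.7, 5.3]
grip_width: 0.0349
```

Mallet rests on the bench (force +5 N, z stopped at 0.0398). Releasing.

>>> drive_tool(motion=[[[0.2,0,0,0,0],[0.0,0,0,0,0],[-0.3,0,0,0,0],[-0.6,0,0,0,0],[-0.6,0,0,0,0],[-0.6,0,0,0,0]]])

```text
clock: 37.8
position: [0.5627, 0.3079, 0.0382]
eef_rot: [180.0, 0.0, -150.3]
ft_force: [-0.4, 0.1, -1.1]
grip_width: 0.0682
```

```bash
python3 - <<'E'
from h import *
im,s=grab('wrist','w19'); print(s['position'],s['grip_width'],s['ft_force'])
E
```

```text
[0.56273015 0.30793687 0.03822907] 0.06816150304307768 [-0.35317583  0.06101602 -1.13387819]
```

View pics/w19.png

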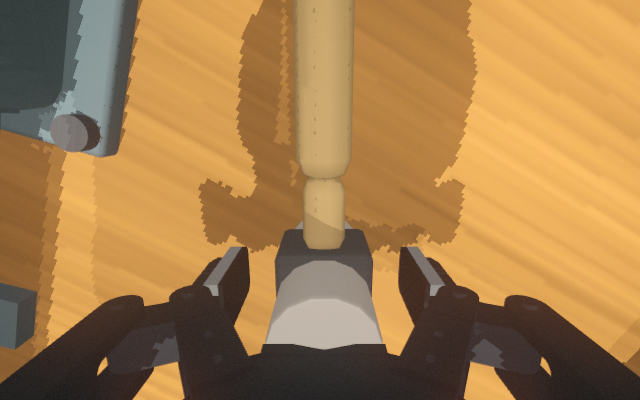

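Released, with the mallet standing between the open jaws. Retracting straight up.

>>> drive_tool(motion=[[[-0.6,0,0,-10,0],[-0.6,0,0,-30,0],[-0.6,0,0,-70,0],[-0.6,0,0,-120,0],[-0.6,0,0,-170,0],[-0.6,0,0,-220,0],[-0.6,0,0,-230,0],[-0.6,0,0,-230,0]]])

```text
clock: 38.65
position: [0.5642, 0.3086, 0.272]
eef_rot: [-180.0, 0.4, -150.3]
ft_force: [0.4, 0.5, -0.4]
grip_width: 0.0684
```

```bash
python3 - <<'E'
from h import *
for n in ('scene','side','wrist'): im,s=grab(n,n+'E')
print(s['position'],s['clock'],s['ft_force'])
f=lambda n,a,b,c,d,s:cv2.resize(cv2.imread(f'pics/{n}.png')[a:b,c:d],None,fx=s,fy=s,interpolation=cv2.INTER_CUBIC)
cv2.imwrite('pics/c30.png',np.vstack([np.hstack([f('sceneE',165,225,325,395,5),f('sideE',140,200,265,335,5)]),np.hstack([f('sceneE',220,300,370,440,5)[:290],cv2.resize(f('wristE',120,300,260,440,2),(350,290))])]))
E
```

```text
[0.56231244 0.30773451 0.26730469] 38.75 [-0.23103919  1.0521519  -0.1316357 ]
```

View pics/c30.png

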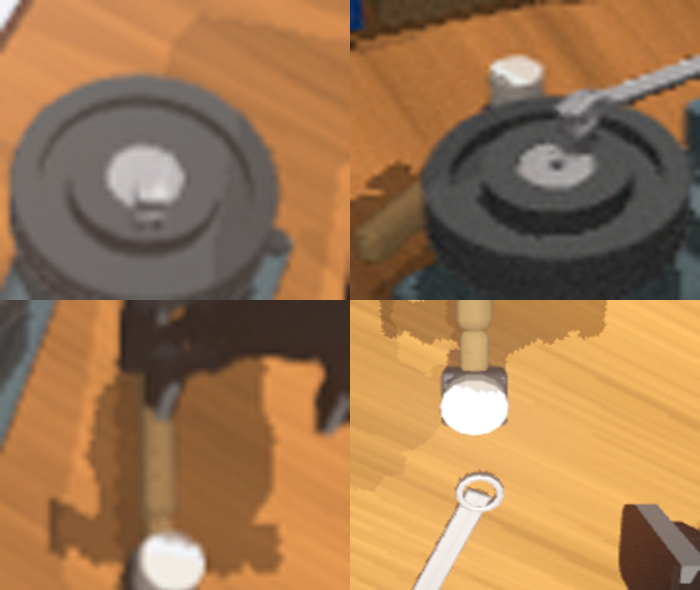

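View pics/sceneE.png

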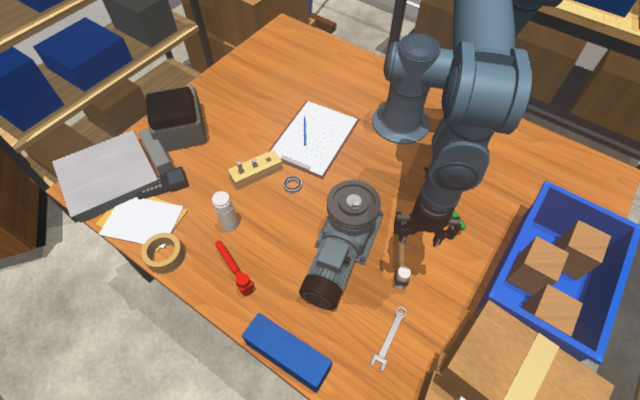

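View pics/wristE.png

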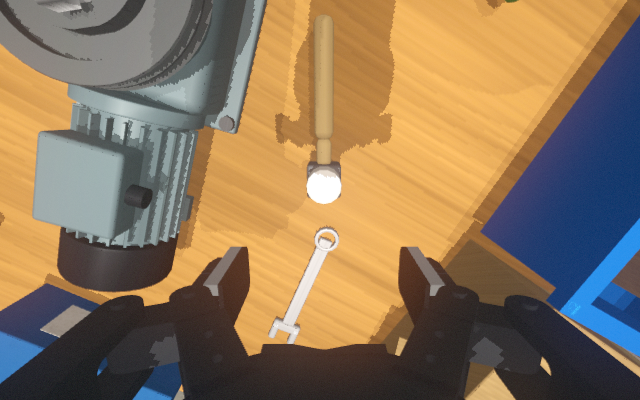

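The mallet stands on its face and everything else is where it was. Next, a close look at the key from above before handing in.

>>> drive_tool(motion=[[[-0.6,30,-30,-20,0.0],[-0.6,60,-70,-30,0.0],[-0.6,90,-110,-30,-0.1],[-0.6,105,-140,-30,-0.14],[-0.6,105,-140,-30,-0.14],[-0.6,105,-140,-30,-0.14],[-0.6,105,-140,-30,-0.14]]])

```text
clock: 39.5
position: [0.5402, 0.135, 0.2968]
eef_rot: [179.9, -0.1, -142.3]
ft_force: [0.4, 0.4, -0.1]
grip_width: 0.0684
```

```bash
python3 - <<'E'
from h import *
im,s=grab('wrist','wF');im,s=grab('wrist','wG')
print(s['position'],s['eef_rot'],s['clock'],s['ft_force'])
p=np.array(proj(ld('wG'),[.519,.113,.19])).astype(int);print(p)
g=cv2.imread('pics/wG.png');x,y=p;cv2.imwrite('pics/c31.png',cv2.resize(g[max(0,y-50):y+50,x-60:x+60],None,fx=6,fy=6,interpolation=cv2.INTER_CUBIC))
E
```

```text
[0.54031682 0.1352787  0.29712547] [ 1.79921147e+02 -8.70786522e-02 -1.42216763e+02] 39.55 [ 0.50781923 -0.34377402 -0.34094754]
[314 164]
```

View pics/c31.png

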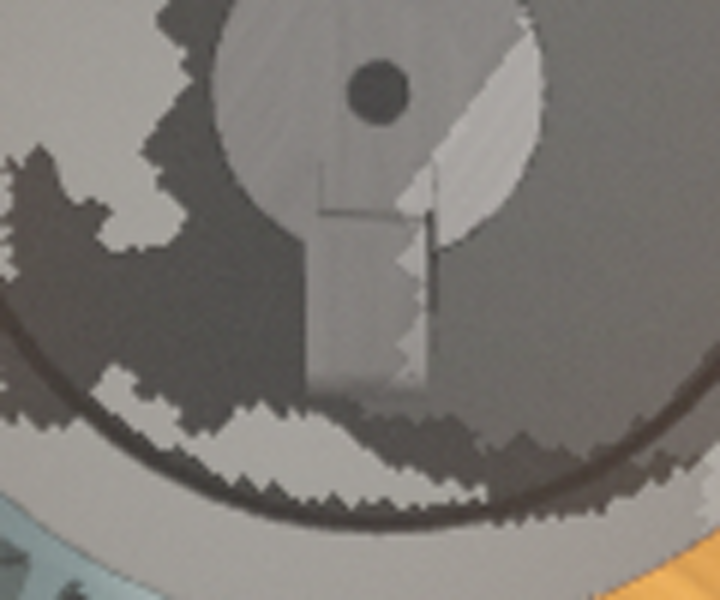

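```bash
python3 - <<'E'
from h import *
print(ctrl.finish_job()); print(ctrl.read_state()['clock'])
E
```

```text
the job is handed in; nothing more can be done
None
the job is handed in; nothing more can be done
```

I started the gib-head key by hand in the keyway, about 25 mm deep, and it stood there by itself. I then pressed it down with the mallet until it wedged. The mallet is back standing on its face at its old place, and I handed the job in at about 39.6 s; no verdict was reported.

- **Push:** the last push was about 22.5 N by the wrist force, inside the 20–25 N band. Over the last stretch the key sank about 1.1 mm for 13.6 N, which matches the wedging stiffness you gave.
- **Bearing on the hub:** I could only infer this from the push. The hub contact force itself cannot be read.
- **Side load:** the arm's flex put up to about 7 N sideways on the key during the drive. I lifted off twice and then shifted inward, which brought it down to about 4 N for the last push.
- **Key, last view from above:** it stands upright with about 1 mm of sideways offset at the head, roughly 0.02 rad of lean. A hairline gap shows behind its back.
- **Mallet and other things:** the mallet stands upright about 0.2 m from the pulley axis. The plain keys, spray can, spanner and bearing looked unmoved.
- **Disagreements between measurements:** the wrist camera read about 2 mm off sideways, so I set the last alignment by viewing the key's toe and the keyway together. The fixed cameras and the arm's own position differed by about 5 mm on where the key head was. I aimed between the two, and the mallet face landed centred on the head in both fixed views.

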